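Put the green chip plaque back in the pedal-lid chip box

TASK

The green plaque left lying on the mahjong table has to go back into the chip box. Press the box's red pedal right down to its stop so that the catch lets go and the lid springs up, then stand the plaque on its short end, fully home, in the one empty slot, the one with the green tab (lean it on the maroon tile rack in front of you to change your grip). Leave the lid up, and do not disturb the plaques already in the box, or the ashtray, the cup, the drink can and the two dice.

Things in the scene. Friction and masses are not known exactly. Their poses are not given: they have to be found in the camera images.
- plaque_green: Green plastic chip plaque, a flat plate 90 x 60 x 8 mm, about 52 g, lying flat on the beige table in front of the tile rack at the start. Origin at its centre; x along the 90 mm length, y along the 60 mm width, z through the thickness. Both faces alike: ivory border line, gold disc.
- chipbox: Dark grey box, fixed: tray 100 (x) x 170 (y) x 54 mm high under a clear lid (113 mm high in all when shut). Origin at the centre of its underside; x from the front (red pedal) to the back (lid hinge), y along its width, z up. Four slots at y = -51, -17, 17, 51 mm, 22 mm ribs between, level with the tray's rim. Three hold plaques. A coloured tab on the front rim marks each.
- slot_green (a point): Centre of the floor of the empty slot (green tab): 14 mm above the table, 40 mm below the tray's rim. Axes as the chip box's: the slot is 70 mm long along x (centred 5 mm behind the box's centre), 12 mm wide along y, its long edges bevelled 4 mm at the mouth. A plaque standing home has its centre 45 mm above this point.
- pedal (a joint): Angle of the red pedal in rad: 0 at rest (sloping up away from the box), 0.25 pressed down to its stop (level). A spring returns it: pressed at point pedal_pad it takes about 4 N to start and 10 N at the stop. The catch lets the lid go at about 0.2.
- pedal_pad (a point): Place to press: top face of the pedal, middle of its 90 mm width, 55 mm out from its hinge and 60 mm in front of the box's front face; 33 mm above the table at rest, 19 mm at the stop. The pedal is 70 mm long; its hinge lies 7.5 mm before the box's face, 16 mm above the table. A steel catch 30 mm wide rises from the hinge to the lid's lip.
- lid (a joint): Angle of the clear spring lid in rad: 0 shut (about 0.01 under the catch), 1.75 fully up, where its spring holds it. Once the catch lets go it rises by itself in one to two seconds.
- lid_hinge (a point): Middle of the lid's hinge line, at the top of the box's back edge, 54 mm above the table. The lid is 59 mm deep and reaches 105 mm forward of the hinge; when up it stands about 160 mm above the table and up to 80 mm behind this line, none of it over the slots.
- rack: Maroon plastic tile rack, fixed, 80 (x) x 360 (y) x 55 mm high, origin at the centre of its underside, ledge to -x (the robot). Front to back: lip 6 mm thick, 22 mm high; ledge 19 mm wide, 14 mm above the table; face 50 mm long leaning back 35 degrees from the vertical, its top edge 55 mm above the table, 17 mm behind the origin. Four tiles stand on it from y = -180 to -60 mm; the rest is free.
- rack_ledge (a point): Point on the rack's ledge (14 mm above the table) at the foot of the leaning face, 60 mm to the +y side of the rack's centre, in the middle of the free part. Axes as the rack's. A plaque stood here on its short end leans back on the face, 35 to 46 degrees from the vertical, its top 30 mm or more standing free above the rack.
- plaque_red: Red plaque, 90 mm tall, 60 mm wide, 8 mm thick, standing in the box. Origin under it; z up, thickness along y.
- plaque_yellow: Yellow plaque, likewise.
- plaque_blue: Blue plaque, likewise.
- ashtray: Round steel ashtray, 100 mm across, 30 mm high, on the table behind the rack. Origin under its centre. To be left alone.
- cup: Blue-glazed ceramic cup, 72 mm across, 65 mm high, behind the rack. Origin under its centre. To be left alone.
- can: Green drink can, 66 mm across, 115 mm high, to the left of the chip box. Origin under its centre. To be left alone.
- die0: Green acrylic die, 24 mm, to the robot's right. Origin under its centre. To be left alone.
- die1: Green acrylic die, 24 mm, to the robot's right. Origin under its centre. To be left alone.
There are look-alikes about, which are no part of the job. Of the things shaped like the plaque_green, the green one is meant.

How it is judged:
By the outcome, as a careful person would: the job done as asked, in the order asked, and still so for the second after the job is handed in, with the robot touching nothing.
It also fails if it takes over 64 s, if anything falls off the work surface, if the arm or the gripper's body presses on something with over 40 N, if the wrist force passes 120 N, or if a joint passes its speed limit or range.

ROBOT

A 6-joint arm with a two-finger parallel gripper is mounted at the origin on the work surface. World frame = base frame: x ahead of the robot, y to its left, z up, the work surface at z = 0. Lengths are in m, angles in rad, forces in N, time in s.
With the tool pointing down it reaches from about 0.3 to 0.85 m from the base axis. Payload 5.4 kg.
Tool frame: the origin (TCP) lies midway between the tips of the shut fingers; the grasp point (between the pads) lies 19 mm behind it; y points along the fingers, x is the direction in which the jaws open and shut, and the axes are right-handed (so a half turn about y gives the same grasp; the last joint's range is limited). The gripper opens to 85 mm and grips with 20 to 120 N. Pads are 22 mm wide; open, the fingers measure 114 mm over their backs; the gripper's body (76 mm by 85 mm) begins 54 mm behind the grasp point. The pads swing forward as they close: fully open they stand 13 mm farther back than shut.
Start: joints at [0.939, 0.158, 1.597, -0, 1.386, -0.21], TCP at [0.235, 0.525, 0.231] pointing down, gripper open.
Joint ranges: [-2.91, 2.91], [-0.94, 2.29], [0.18, 2.7], [-1.29, 4.43], [0.17, 2.64], [-3, 3]. Speed limits (rad/s): [2.57, 2.57, 3.14, 3.14, 3.14, 3.14].

INTERFACE

Orientations are given as a unit quaternion [w, x, y, z].
In Python, from station import ctrl, viewer gives the robot as it stands. The module is installed in compiled form; this text tells all that it offers.
- The arm moves only by the shell command python3 -m pendant 'ROWS' [OPENING] [FORCE]. ROWS is a JSON object of lists of equal length, an entry for each row: "xyz": the shift along the tool's x, y, z in cm, a list of three; "rot": the turn, a rotation vector about the tool's x, y, z in rad, a list of three. A call has 1 to 5 rows; each row is the pose to reach, as a shift and turn from the pose commanded when the call began, along the tool's axes at that moment; what a row does not reach only later rows make up. A row lasts 1/10 s, in which the tool goes at most 50 mm and 8.59 degrees, less where a joint would pass 70% of its speed; a pose out of reach is approached as far as the arm can. A call with a gripper value outside its range is refused whole. OPENING is the opening, from 0 (shut) to 1 (fully open), set as the call begins (- or left out, the last holds). The fingers move at their own pace and stop on an object; FORCE is the grip in N (left out, the last holds). Time passes only in rows, so rows that repeat a pose let the fingers close. It gives the time, the measured TCP pose, the force and the opening at its end, in the units of the state.
- ctrl.observe(): the state, without advancing time (a new reading comes with each control period).
- viewer.read_camera(name): name is "scene" or "side" or "wrist"; returns a dict with "image" (480x640x3 uint8, red, green, blue), "depth" (480x640 float32, m along the optical axis (not along the pixel's ray), 0 where there is no reading), "vertical_fov" (degrees; the focal length in pixels is half the picture's height over the tangent of half this angle, whatever the lens; pixels are square), "cx", "cy" (the principal point, pixels), "world_to_cam" (4x4, takes a point from world to camera coordinates). Camera axes: x right, y up, looking along -z (the intrinsics and any distortion apply to the point x, -y, -z); pixel columns grow to the right and rows downward; lengths in m; the calibration is good to about 2 mm. A picture is of the moment at which its call begins.
- ctrl.close_job(): hands the job in, once; it reports no verdict.
The state is a dict: "clock": time; "q": joint angles; "qvel": joint speeds; "joint_torque": joint torques, N m; "ee_pos": TCP position; "eef_rot": TCP orientation; "wrist_force": force on the tool from outside, world axes, zero at the start; "ft_torque": the same for the moment, N m; "width": opening from 0.0 (shut) to 1.0 (fully open).
Only numpy, scipy, OpenCV 4.12 (cv2) and the standard library are available. Lean on these libraries where they do the work, as an engineer would, in place of code of your own. Each camera call takes 0.05 s, during which the arm holds its last target. There are 200 camera calls.

## Working session

There is one attempt and no reset: what is moved stays moved. The work goes in short steps, Python scripts to look and compute and a shell command to move; the robot and the scene stay as the last step left them, time stands still between calls to the robot, and variables do not carry over. Pictures are saved under pics/ and viewed, about 8 in all and at most 12, crops included, and the job is handed in when it is done.

```bash
mkdir -p pics; cat > h.py <<'E'
import numpy as np, cv2
from station import ctrl, viewer
from scipy.spatial.transform import Rotation as R
def cam(n):
    c=viewer.read_camera(n); c['f']=240/np.tan(np.radians(c['vertical_fov'])/2); np.savez('last_%s.npz'%n,**{k:v for k,v in c.items()}); return c
def load(n):
    d=np.load('last_%s.npz'%n,allow_pickle=True); return {k:d[k] for k in d.files}
def pts(c):
    z=c['depth'].astype(float); v,u=np.mgrid[:480,:640]; f=c['f']
    p=np.stack([(u-c['cx'])/f*z,-(v-c['cy'])/f*z,-z,np.ones_like(z)],-1)
    w=p@np.linalg.inv(c['world_to_cam']).T; w[z==0]=np.nan; return w[...,:3]
def save(img,n): cv2.imwrite('pics/'+n,img[...,::-1])
def toolR():
    q=ctrl.observe()['eef_rot']; return R.from_quat([q[1],q[2],q[3],q[0]])
E
python3 - <<'E'
from h import *
for n in('scene','side','wrist'):
    c=cam(n); save(c['image'],n+'0.png'); print(n,c.keys(),c['f'],c['cx'],c['cy'])
    if n!='wrist': print(np.linalg.inv(c['world_to_cam'])[:3].round(3))
s=ctrl.observe(); print(s); print(toolR().as_matrix().round(3))
a=load('scene')['image'];b=load('side')['image']
E
```

```text
scene dict_keys(['image', 'depth', 'vertical_fov', 'cx', 'cy', 'world_to_cam', 'f']) 546.2861552079203 314.25354188174504 244.08164909142582
[[ 0.715 -0.42   0.559  1.25 ]
 [ 0.699  0.441 -0.562 -0.681]
 [-0.011  0.793  0.609  0.842]]
side dict_keys(['image', 'depth', 'vertical_fov', 'cx', 'cy', 'world_to_cam', 'f']) 550.849497695621 312.89847687190024 244.91818191552406
[[ 0.996  0.055 -0.067  0.474]
 [-0.086  0.722 -0.686 -0.686]
 [ 0.011  0.689  0.724  0.856]]
wrist dict_keys(['image', 'depth', 'vertical_fov', 'cx', 'cy', 'world_to_cam', 'f']) 424.4601254976334 323.91410418290104 240.1202499625655
{'clock': 0.15, 'q': array([ 9.38880521e-01,  1.58921711e-01,  1.59795990e+00, -5.39575544e-06,
        1.38622248e+00, -2.10087105e-01]), 'qvel': array([-0.00035754, -0.00289708, -0.00323092, -0.00083116,  0.0017173 ,
        0.00110614]), 'joint_torque': array([ 2.22374701e-04, -3.96377742e+01, -3.31785357e+01, -2.64224382e-04,
        5.41316011e-03,  2.69243912e-05]), 'ee_pos': array([0.23514713, 0.52419557, 0.23052482]), 'eef_rot': array([-0.59340443,  0.59378882,  0.38374448, -0.38474172]), 'wrist_force': array([-0.21014235,  1.17531317, -0.20642743]), 'ft_torque': array([ 0.01957275, -0.00353535, -0.01015221]), 'width': 1.0038716216173402}
[[ 0.409 -0.001 -0.912]
 [ 0.912 -0.001  0.409]
 [-0.001 -1.     0.   ]]
```

View pics/scene0.png

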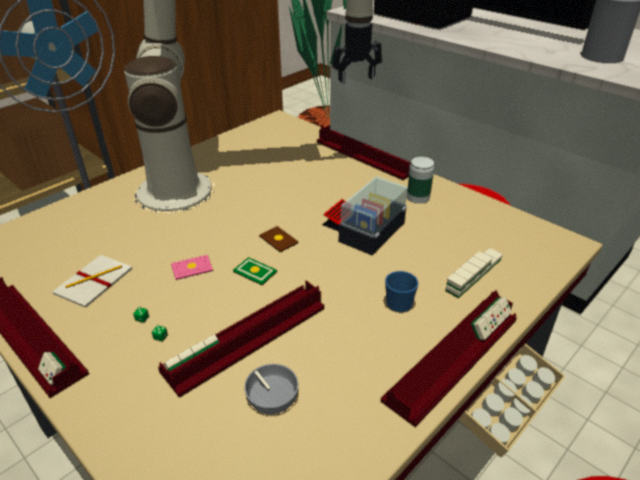

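View pics/side0.png

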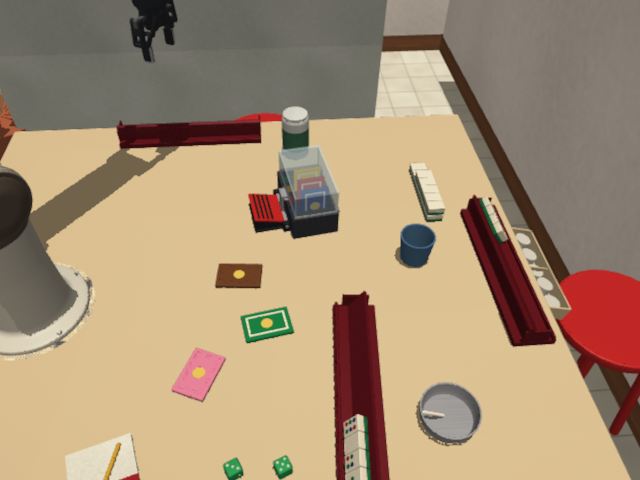

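The scene shows the plaque candidates: pink (192,266), brown (279,238) and green (255,270). In the side view they are pink (199,374), brown (239,276) and green (267,324). The green one fits by colour, ivory border and gold disc. The box is at side (308,190) with its red pedal at (267,210), and the rack is at (360,390). Next I measure them and take crops to confirm.

```bash
python3 - <<'E'
from h import *
for n in('side','scene'):
    c=load(n); P=pts(c); hsv=cv2.cvtColor(c['image'],cv2.COLOR_RGB2HSV)
    # green plaque
    box={'side':(225,300,310,350),'scene':(225,250,290,292)}[n]
    m=np.zeros((480,640),bool); u0,v0,u1,v1=box; m[v0:v1,u0:u1]=1
    # plaque: everything not table: green mask filled
    g=m&(hsv[...,0]>45)&(hsv[...,0]<90)&(hsv[...,1]>100)
    q=P[g]; 
    print(n,'plaque z',np.nanmedian(q[:,2]).round(4))
    r=cv2.minAreaRect((q[:,:2]*1000).astype(np.float32)); print(r, cv2.boxPoints(r).round(0).tolist())
    # red pedal
    rb={'side':(245,185,290,235),'scene':(318,195,352,235)}[n]
    m=np.zeros((480,640),bool); u0,v0,u1,v1=rb; m[v0:v1,u0:u1]=1
    g=m&((hsv[...,0]<6)|(hsv[...,0]>174))&(hsv[...,1]>180)&(hsv[...,2]>110)
    q=P[g]; q=q[~np.isnan(q).any(1)]; print('pedal',q.shape,np.median(q,0).round(4)); print(cv2.boxPoints(cv2.minAreaRect((q[:,:2]*1000).astype(np.float32))).round(0).tolist(), np.percentile(q[:,2],[2,50,98]).round(3))
    # rack: dark red
    rb={'side':(325,290,400,480),'scene':(158,280,330,395)}[n]
    m=np.zeros((480,640),bool); u0,v0,u1,v1=rb; m[v0:v1,u0:u1]=1
    g=m&((hsv[...,0]<10)|(hsv[...,0]>170))&(hsv[...,1]>150)&(hsv[...,2]<130)&(P[...,2]>0.006)
    q=P[g]; q=q[~np.isnan(q).any(1)]; r=cv2.minAreaRect((q[:,:2]*1000).astype(np.float32)); print('rack',r,cv2.boxPoints(r).round(0).tolist(),np.percentile(q[:,2],[2,50,99]).round(3))
    t=q[q[:,2]>0.051]; r=cv2.minAreaRect((t[:,:2]*1000).astype(np.float32)); print('racktop',r,cv2.boxPoints(r).round(0).tolist())
a=load('side')['image']; s=load('scene')['image']
c1=cv2.resize(a[140:350,200:350],None,fx=2.8,fy=2.8,interpolation=cv2.INTER_CUBIC)
c2=cv2.resize(s[160:295,225:420],None,fx=2,fy=2,interpolation=cv2.INTER_CUBIC)
o=np.zeros((600,800,3),np.uint8); o[:588,:420]=c1[:588,:420]; c2=c2[:,:380] if c2.shape[1]>380 else c2; o[:c2.shape[0],420:420+c2.shape[1]]=c2
save(o,'crop1.png')
E
```

```text
side plaque z 0.0079
((447.56317138671875, -79.20755004882812), (86.7145004272461, 58.136329650878906), 11.170425415039062) [[399.0, -59.0], [411.0, -116.0], [496.0, -99.0], [484.0, -42.0]]
pedal (611, 3) [0.4589 0.2177 0.0274]
[[417.0, 262.0], [431.0, 170.0], [494.0, 180.0], [480.0, 271.0]] [0.019 0.027 0.037]
rack ((599.4013671875, -221.98648071289062), (346.4259338378906, 78.91619110107422), 84.67228698730469) [[544.0, -391.0], [623.0, -398.0], [655.0, -53.0], [576.0, -46.0]] [0.012 0.02  0.056]
racktop ((615.8163452148438, -224.27407836914062), (344.91827392578125, 9.247690200805664), 84.72974395751953) [[595.0, -396.0], [605.0, -396.0], [636.0, -53.0], [627.0, -52.0]]
scene plaque z 0.0069
((nan, nan), (0.0, 0.0), 0.0) [[nan, nan], [nan, nan], [nan, nan], [nan, nan]]
pedal (173, 3) [0.4475 0.1951 0.0306]
[[394.0, 235.0], [451.0, 159.0], [483.0, 184.0], [427.0, 260.0]] [0.023 0.031 0.036]
rack ((603.7529907226562, -230.94439697265625), (360.99066162109375, 80.14812469482422), 84.47827911376953) [[546.0, -407.0], [626.0, -414.0], [661.0, -55.0], [581.0, -47.0]] [0.009 0.02  0.055]
racktop ((620.2903442382812, -233.719970703125), (357.2712097167969, 9.09813117980957), 84.66017150878906) [[599.0, -411.0], [608.0, -412.0], [641.0, -56.0], [632.0, -55.0]]
```

View pics/crop1.png

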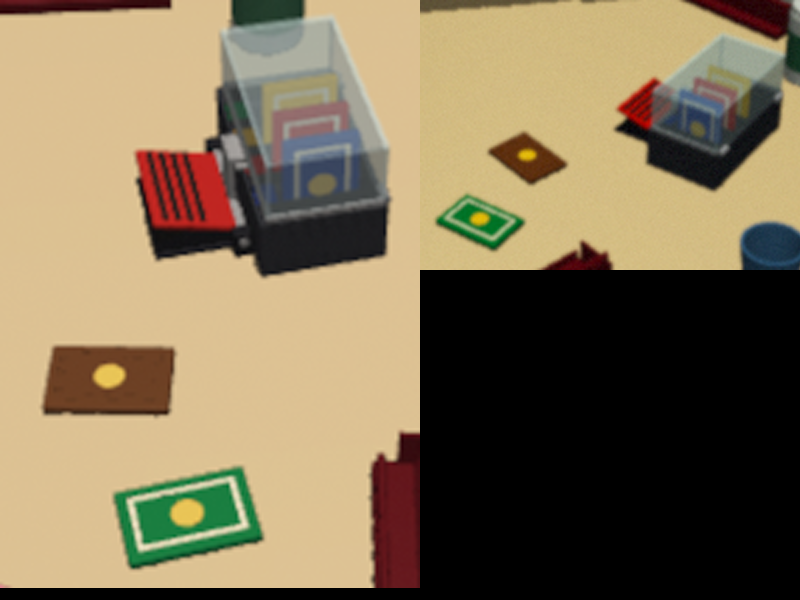

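The enlarged crop confirms it: the green plaque with ivory border and gold disc (crop 187,513) is the one meant, and the brown and pink ones are look-alikes. In the box I see blue, red and yellow from -y to +y. The empty slot seems to be the far one at +y, with a green tab near (238,112). I go to the pedal next.

```bash
cat >> h.py <<'E'
def plan(pos,down=None,jaw=None):
    """shift (cm) and rotvec in tool axes to reach TCP pos with finger direction `down`, jaw axis `jaw`"""
    s=ctrl.observe(); T=toolR(); d=T.inv().apply(np.array(pos)-s['ee_pos'])*100; rv=np.zeros(3)
    if down is not None:
        y=np.array(down,float); y/=np.linalg.norm(y); x=np.array(jaw,float); x-=y*(x@y); x/=np.linalg.norm(x)
        best=None
        for sg in(1,-1):
            M=np.stack([sg*x,y,np.cross(sg*x,y)],1); r=(T.inv()*R.from_matrix(M)).as_rotvec()
            print(' rot option',r.round(3))
            if best is None or np.linalg.norm(r)<np.linalg.norm(best): best=r
        rv=best
    print('xyz',d.round(2),'rot',rv.round(3),'|q|',s['q'].round(2),'t',round(s['clock'],2),'F',s['wrist_force'].round(1),'pos',s['ee_pos'].round(4),'w',round(s['width'],3))
E
python3 -m pendant '{"xyz":[[-10,3,-15.6],[-10,3,-15.6],[-10,3,-15.6],[-10,3,-15.6],[-10,3,-15.6]],"rot":[[0,0,0],[0,0,0],[0,0,0],[0,0,0],[0,0,0]]}' 0 40
python3 -m pendant '{"xyz":[[-9.7,10,-15.6],[-9.7,10,-15.6],[-9.7,10,-15.6],[-9.7,10,-15.6],[-9.7,10,-15.6]],"rot":[[0,0,0],[0,0,0],[0,0,0],[0,0,0],[0,0,0]]}'
python3 - <<'E'
from h import *
plan([.439,.218,.04],[0,0,-1],[-.151,.988,0])
c=cam('side');save(c['image'],'s1.png')
E
```

```text
clock: 0.65
ee_pos: [0.3383, 0.3659, 0.2]
eef_rot: [-0.594, 0.595, 0.382, -0.384]
wrist_force: [-0.1, 0.1, -0.2]
width: 0.143
clock: 1.15
ee_pos: [0.4393, 0.2141, 0.0986]
eef_rot: [0.595, -0.594, -0.382, 0.385]
wrist_force: [-1.0, -0.1, 0.9]
width: -0.003
 rot option [-0.004 -0.577 -0.002]
 rot option [ 0.003  2.564 -0.005]
xyz [0.36 5.86 0.17] rot [-0.004 -0.577 -0.002] |q| [ 0.21  0.09  1.95 -0.    1.1  -0.94] t 1.15 F [-1.  -0.1  0.9] pos [0.4393 0.2141 0.0986] w -0.003
```

```bash

python3 -m pendant '{"xyz":[[0.4,3,0.2],[0.4,6,0.2],[0.4,6.6,0.2],[0.4,7.2,0.2],[0.4,7.5,0.2]],"rot":[[0,0,0],[0,0,0],[0,0,0],[0,0,0],[0,0,0]]}'
python3 -m pendant '{"xyz":[[0,0.2,0],[0,0.4,0],[0,0.55,0],[0,0.55,0],[0,0.55,0]],"rot":[[0,0,0],[0,0,0],[0,0,0],[0,0,0],[0,0,0]]}'
```

```text
clock: 1.7
ee_pos: [0.4397, 0.2226, 0.0277]
eef_rot: [-0.593, 0.593, 0.385, -0.384]
wrist_force: [-4.1, 0.9, 7.1]
width: -0.001
clock: 2.2
ee_pos: [0.4398, 0.2225, 0.0228]
eef_rot: [-0.593, 0.593, 0.385, -0.384]
wrist_force: [-4.5, 0.1, 7.3]
width: -0.005
```

```bash

python3 -m pendant '{"xyz":[[0,0.25,0],[0,0.5,0],[0,0.6,0],[0,0.6,0],[0,0.6,0]],"rot":[[0,0,0],[0,0,0],[0,0,0],[0,0,0],[0,0,0]]}'
python3 -m pendant '{"xyz":[[0,0.2,0],[0,0.4,0],[0,0.5,0],[0,0.5,0],[0,0.5,0]],"rot":[[0,0,0],[0,0,0],[0,0,0],[0,0,0],[0,0,0]]}'
```

```text
clock: 2.7
ee_pos: [0.44, 0.2226, 0.0186]
eef_rot: [-0.593, 0.593, 0.385, -0.384]
wrist_force: [-11.5, -3.1, 24.6]
width: -0.003
clock: 3.2
ee_pos: [0.4402, 0.2227, 0.0177]
eef_rot: [0.593, -0.593, -0.384, 0.385]
wrist_force: [-29.0, -8.1, 65.5]
width: -0.001
```

Force jumped at z ≈ 0.018, so the pedal is on its stop. I lift off and go to above the plaque's far end.

```bash

python3 -m pendant '{"xyz":[[0,-5,0],[0,-10,0],[-4,-11,-2],[-8,-11,-4],[-12,-11,-6.5]],"rot":[[0,0,0],[0,0,0],[0,-0.12,0],[0,-0.24,0],[0,-0.36,0]]}' 1
python3 - <<'E'
from h import *
plan([.474,-.074,.10],[0,0,-1],[-.194,.981,0])
c=cam('side');save(c['image'],'s2.png')
E
```

```text
clock: 3.7
ee_pos: [0.4504, 0.0859, 0.1223]
eef_rot: [-0.513, 0.515, 0.487, -0.484]
wrist_force: [0.6, -0.4, -0.7]
width: 0.845
 rot option [ 0.005 -0.253 -0.001]
 rot option [1.000e-03 2.889e+00 7.000e-03]
xyz [-15.83   2.25  -3.26] rot [ 0.005 -0.253 -0.001] |q| [-0.08 -0.03  2.03  0.    1.14 -1.59] t 3.7 F [ 0.6 -0.4 -0.7] pos [0.4504 0.0859 0.1223] w 0.845
```

View pics/s2.png

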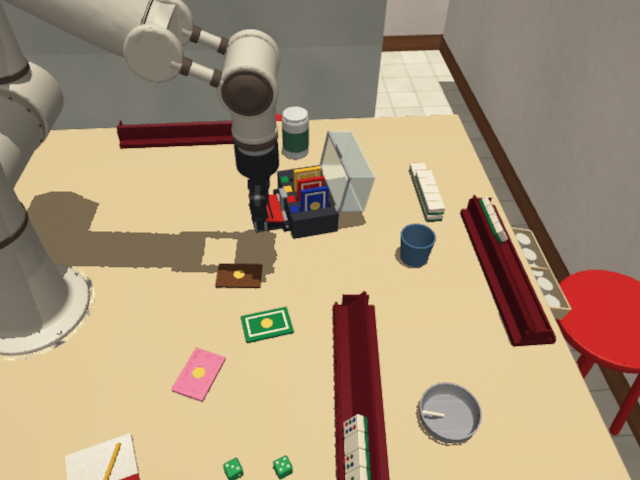

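The lid is rising at (345,175). The green tab is at (287,180), so the empty slot is the +y end one. I go on to the plaque.

```bash

python3 -m pendant '{"xyz":[[-5,1,-1],[-10,2,-2],[-15,2.2,-3.2],[-15.8,2.2,-3.3],[-15.8,2.2,-3.3]],"rot":[[0,-0.12,0],[0,-0.25,0],[0,-0.25,0],[0,-0.25,0],[0,-0.25,0]]}' 1
python3 - <<'E'
from h import *
plan([.474,-.074,.10],[0,0,-1],[-.194,.981,0])
c=cam('wrist');save(c['image'],'w2.png')
P=pts(c);hsv=cv2.cvtColor(c['image'],cv2.COLOR_RGB2HSV)
g=(hsv[...,0]>45)&(hsv[...,0]<90)&(hsv[...,1]>100)&(P[...,2]<0.03)
q=P[g]; print(len(q)); r=cv2.minAreaRect((q[:,:2]*1000).astype(np.float32)); print(r, cv2.boxPoints(r).round(0).tolist(),np.median(q[:,2]))
E
```

```text
clock: 4.25
ee_pos: [0.4734, -0.0756, 0.0993]
eef_rot: [-0.452, 0.454, 0.543, -0.543]
wrist_force: [-0.1, -0.2, -0.3]
width: 0.999
 rot option [ 0.003 -0.014 -0.002]
 rot option [3.000e-03 3.128e+00 4.000e-03]
xyz [ 0.15 -0.07 -0.08] rot [ 0.003 -0.014 -0.002] |q| [-0.41  0.06  1.98 -0.    1.1  -2.16] t 4.25 F [-0.1 -0.2 -0.3] pos [ 0.4734 -0.0756  0.0993] w 0.999
11763
((448.14105224609375, -77.40791320800781), (88.95773315429688, 60.28043746948242), 10.39877986907959) [[399.0, -56.0], [410.0, -115.0], [497.0, -99.0], [486.0, -40.0]] 0.008169932416098341
```

View pics/w2.png

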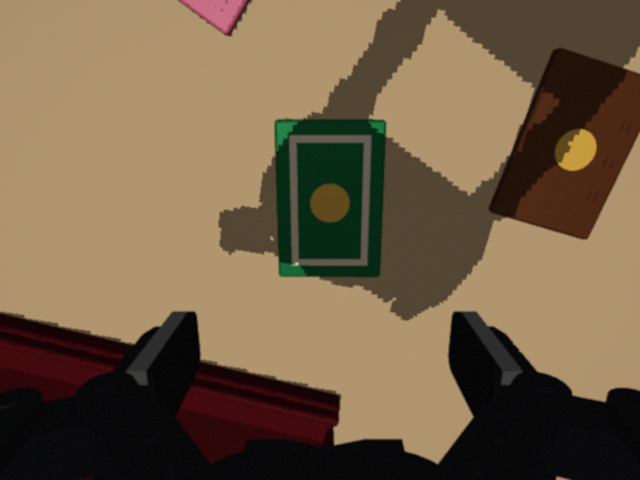

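The wrist view shows the plaque at (330,198), and the fit gives 89x60 mm at 10.4°, which matches. The jaw centre needs +3 mm along tool x. I descend and grip 27 mm out from its centre.

```bash

python3 -m pendant '{"xyz":[[0.3,4,-0.1],[0.3,8,-0.1],[0.3,10,-0.1],[0.3,10.2,-0.1],[0.3,10.2,-0.1]],"rot":[[0,0,0],[0,0,0],[0,0,0],[0,0,0],[0,0,0]]}' 1 60
python3 -m pendant '{"xyz":[[0,0,0],[0,0,0],[0,0,0],[0,0,0],[0,0,0]],"rot":[[0,0,0],[0,0,0],[0,0,0],[0,0,0],[0,0,0]]}' 0 60
python3 -m pendant '{"xyz":[[0,0,0],[0,0,0],[0,0,0],[0,0,0],[0,0,0]],"rot":[[0,0,0],[0,0,0],[0,0,0],[0,0,0],[0,0,0]]}' 0 60
python3 - <<'E'
from h import *
# target on rack: rack frame
yaw=np.radians(-5.4); rx=np.array([np.cos(yaw),np.sin(yaw),0]); ry=np.array([-np.sin(yaw),np.cos(yaw),0]); z=np.array([0,0,1.])
O=np.array([.602,-.2285,0]); foot=O+.06*ry-.0125*rx+.014*z
b=np.radians(40); up=np.sin(b)*rx+np.cos(b)*z; n=-np.cos(b)*rx+np.sin(b)*z
bottom=foot+n*.004-.004*rx+.002*z
for h in(.03,0): 
  # tool grasp height along plaque =72mm, TCP on plane through thickness (tips ~ -5mm offset from TCP)
  p=bottom+up*.072+h*z-.012*(h>0)*rx
  print(p.round(4)); plan(p,-n,ry)
E
```

```text
clock: 4.8
ee_pos: [0.4728, -0.069, -0.0036]
eef_rot: [-0.451, 0.451, 0.545, -0.544]
wrist_force: [1.1, 1.0, 1.2]
width: 1.002
clock: 5.3
ee_pos: [0.4743, -0.0706, -0.0019]
eef_rot: [-0.45, 0.453, 0.545, -0.544]
wrist_force: [-2.1, 1.6, 8.6]
width: 0.676
clock: 5.8
ee_pos: [0.4743, -0.0706, -0.0019]
eef_rot: [-0.45, 0.453, 0.545, -0.544]
wrist_force: [-1.4, 1.9, 8.3]
width: 0.676
[ 0.6223 -0.1702  0.1037]
 rot option [-0.863  0.262  0.121]
 rot option [ 0.17  -2.615  1.214]
xyz [-12.53 -10.51 -12.74] rot [-0.863  0.262  0.121] |q| [-0.4   0.25  2.02  0.    0.87 -2.16] t 5.8 F [-1.4  1.9  8.3] pos [ 0.4743 -0.0706 -0.0019] w 0.676
[ 0.6342 -0.1713  0.0737]
 rot option [-0.863  0.262  0.121]
 rot option [ 0.17  -2.615  1.214]
xyz [-12.86  -7.5  -13.89] rot [-0.863  0.262  0.121] |q| [-0.4   0.25  2.02  0.    0.87 -2.16] t 5.8 F [-1.4  1.9  8.3] pos [ 0.4743 -0.0706 -0.0019] w 0.676
```

Gripped (opening 0.676 ≈ 58 mm). I lift, then tilt.

```bash

python3 -m pendant '{"xyz":[[0,-4,0],[0,-8,0],[0,-12,0],[-3,-15,-3],[-6,-17,-5]],"rot":[[0,0,0],[0,0,0],[0,0,0],[-0.14,0.04,0.02],[-0.29,0.09,0.04]]}'
python3 - <<'E'
from h import *
yaw=np.radians(-5.4); rx=np.array([np.cos(yaw),np.sin(yaw),0]); ry=np.array([-np.sin(yaw),np.cos(yaw),0]); z=np.array([0,0,1.])
O=np.array([.602,-.2285,0]); foot=O+.06*ry-.0125*rx+.014*z
b=np.radians(40); up=np.sin(b)*rx+np.cos(b)*z; n=-np.cos(b)*rx+np.sin(b)*z
p=foot+n*.004-.004*rx+.002*z+up*.072-n*.006-.012*rx+.04*z
plan(p,-n,ry)
E
```

```text
clock: 6.3
ee_pos: [0.5362, -0.1209, 0.1711]
eef_rot: [-0.392, 0.547, 0.588, -0.449]
wrist_force: [-0.3, 0.4, -1.7]
width: 0.676
 rot option [-0.574  0.177  0.079]
 rot option [ 0.116 -2.843  0.842]
xyz [-5.6   8.51 -6.37] rot [-0.574  0.177  0.079] |q| [-0.52 -0.07  1.98  0.17  0.98 -2.27] t 6.3 F [-0.3  0.4 -1.7] pos [ 0.5362 -0.1209  0.1711] w 0.676
```

```bash

python3 -m pendant '{"xyz":[[-1.5,0,-2],[-3,2,-4],[-4.5,4,-6],[-5.6,7,-6.4],[-5.6,8.5,-6.4]],"rot":[[-0.14,0.04,0.02],[-0.28,0.09,0.04],[-0.42,0.13,0.06],[-0.57,0.18,0.08],[-0.57,0.18,0.08]]}'
python3 - <<'E'
from h import *
c=cam('side'); a=c['image']; save(cv2.resize(a[260:470,230:480],None,fx=3,fy=2.8),'s3.png')
yaw=np.radians(-5.4); rx=np.array([np.cos(yaw),np.sin(yaw),0]); ry=np.array([-np.sin(yaw),np.cos(yaw),0]); z=np.array([0,0,1.])
O=np.array([.602,-.2285,0]); foot=O+.06*ry-.0125*rx+.014*z
b=np.radians(40); up=np.sin(b)*rx+np.cos(b)*z; n=-np.cos(b)*rx+np.sin(b)*z
p=foot+n*.004-.004*rx+.002*z+up*.072-n*.006
plan(p,-n,ry)
# green points in rack frame
for c in (c,cam('wrist')):
    P=pts(c);hsv=cv2.cvtColor(c['image'],cv2.COLOR_RGB2HSV)
    g=(hsv[...,0]>45)&(hsv[...,0]<90)&(hsv[...,1]>100)&(np.linalg.norm(P-ctrl.observe()['ee_pos'],axis=-1)<.11)
    q=P[g]; d=q-O; L=np.stack([d@rx,d@ry,d[:,2]],1)*1000; print(len(L),'min',np.percentile(L,1,axis=0).round(0),'max',np.percentile(L,99,axis=0).round(0))
    if len(L)>50:
        u,s,v=np.linalg.svd(L-L.mean(0)); print('normal',v[2].round(3)); lo=L[np.argsort(L[:,2])[:30]]; print('lowest',lo.mean(0).round(1))
E
```

```text
clock: 6.8
ee_pos: [0.6293, -0.1638, 0.1267]
eef_rot: [-0.279, 0.695, 0.617, -0.241]
wrist_force: [0.6, -0.0, 0.1]
width: 0.675
 rot option [-0.06  -0.041 -0.014]
 rot option [ 0.022  3.099 -0.092]
xyz [-0.92  4.49  3.03] rot [-0.06  -0.041 -0.014] |q| [-0.61  0.07  2.15  1.12  0.39 -2.99] t 6.85 F [-1.5  2.  -3.6] pos [ 0.6282 -0.1621  0.1229] w 0.675
572 min [-34.  32.  41.] max [ 30.  97. 161.]
normal [-0.81   0.21   0.547]
lowest [-20.5  58.6  66.6]
33551 min [-36.  40.  77.] max [ 23.  98. 142.]Traceback (most recent call last):
  File "<stdin>", line 14, in <module>
    u, s, vh = gufunc(a, signature=signature)
               ~~~~~~^^^^^^^^^^^^^^^^^^^^^^^^
numpy._core._exceptions._ArrayMemoryError: Unable to allocate 8.39 GiB for an array with shape (33551, 33551) and data type float64
```

View pics/s3.png

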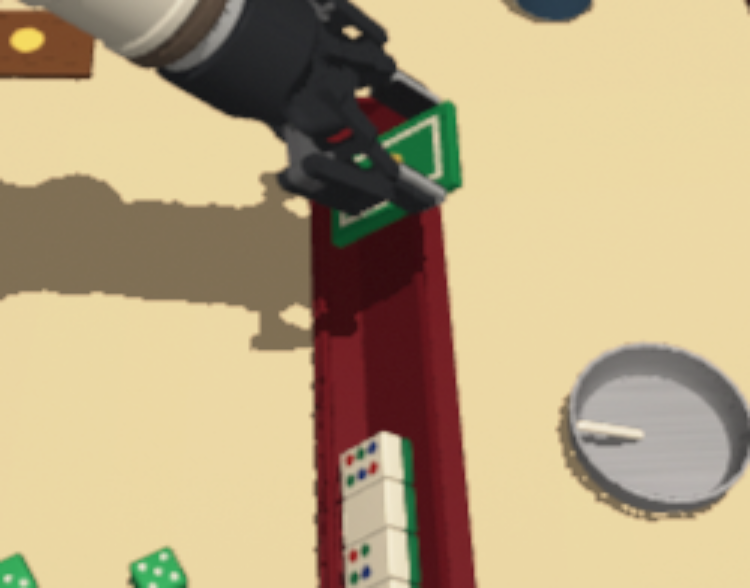

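The side crop shows the plaque held at its top end above the rack (400,170). Joint 6 is near its limit (-2.99) here, so I shift toward the rack's +y part, where the wrist is less twisted.

```bash
cat >> h.py <<'E'
yaw=np.radians(-5.4); rx=np.array([np.cos(yaw),np.sin(yaw),0]); ry=np.array([-np.sin(yaw),np.cos(yaw),0]); zz=np.array([0,0,1.])
O=np.array([.602,-.2285,0])
def pose(lean,ypos,back,up_,h=.072):
    foot=O+ypos*ry-.0125*rx+.014*zz; b=np.radians(lean); u=np.sin(b)*rx+np.cos(b)*zz; n=-np.cos(b)*rx+np.sin(b)*zz
    return foot+n*.004-.004*rx+.002*zz+u*h-n*.006-back*rx+up_*zz, -n, u
def green(c,rad=.11):
    P=pts(c);hsv=cv2.cvtColor(c['image'],cv2.COLOR_RGB2HSV)
    g=(hsv[...,0]>45)&(hsv[...,0]<90)&(hsv[...,1]>100)&(np.linalg.norm(P-ctrl.observe()['ee_pos'],axis=-1)<rad)
    g=cv2.erode(g.astype(np.uint8),np.ones((3,3)))>0
    q=P[g]; d=q-O; L=np.stack([d@rx,d@ry,d[:,2]],1)*1000; 
    Ls=L[::max(1,len(L)//1500)]; m=np.median(Ls,0)
    for _ in range(4):
        u,s,v=np.linalg.svd(Ls-Ls.mean(0),full_matrices=False); k=abs((Ls-Ls.mean(0))@v[2]); Ls=Ls[k<max(2,2*np.median(k))]
    print('green rackframe n',len(L),'normal',v[2].round(3),'lean from vert',np.degrees(np.arcsin(abs(v[2][2]))).round(1))
    c2=cv2.boxPoints(cv2.minAreaRect(((Ls-Ls.mean(0))@v[:2].T).astype(np.float32)))@v[:2]+Ls.mean(0); print('corners',c2.round(0).tolist())
    return L
E
python3 - <<'E'
from h import *
c=load('side'); 
w=cam('wrist'); green(w)
T=toolR().as_matrix(); print('tool axes in rack', np.stack([rx,ry,zz])@T)
p,d,u=pose(42,.105,.014,.04); plan(p,d,ry)
E
```

```text
green rackframe n 30098 normal [ 0.725 -0.008 -0.689] lean from vert 43.5
corners [[-38.0, 40.0, 79.0], [-37.0, 99.0, 79.0], [23.0, 98.0, 143.0], [23.0, 40.0, 143.0]]
tool axes in rack [[ 0.01467916  0.72417833 -0.6894565 ]
 [ 0.99988613 -0.00821865  0.01265594]
 [ 0.00349876 -0.68956377 -0.72421652]]
 rot option [-0.028 -0.013 -0.008]
 rot option [ 0.013  3.129 -0.044]
xyz [3.54 1.08 1.34] rot [-0.028 -0.013 -0.008] |q| [-0.61  0.07  2.14  1.1   0.4  -2.99] t 6.95 F [-0.4 -0.1  0.6] pos [ 0.6285 -0.1612  0.1252] w 0.671
```

The plaque is square to the rack at a 43.5° lean. Its bottom back corner is at rack (-31, z 73) and must go to (-22, z 14). I move +y and partway down first.

```bash

python3 -m pendant '{"xyz":[[3.5,0,0],[3.5,1.7,1.2],[3.5,3.3,2.4],[3.5,3.3,2.4],[3.5,3.3,2.4]],"rot":[[0,0,0],[0,0,0],[0,0,0],[0,0,0],[0,0,0]]}'
python3 - <<'E'
from h import *
w=cam('wrist'); green(w)
T=toolR().as_matrix(); print('tool axes in rack', np.stack([rx,ry,zz])@T)
plan(ctrl.observe()['ee_pos']-.017*zz)
E
```

```text
clock: 7.45
ee_pos: [0.6443, -0.1257, 0.0982]
eef_rot: [-0.283, 0.691, 0.616, -0.251]
wrist_force: [-0.1, 0.1, 0.4]
width: 0.674
green rackframe n 29924 normal [-0.716  0.015  0.698] lean from vert 44.3
corners [[-25.0, 135.0, 54.0], [-25.0, 77.0, 55.0], [36.0, 76.0, 118.0], [37.0, 135.0, 117.0]]
tool axes in rack [[ 0.02258511  0.71372769 -0.70005907]
 [ 0.9997427  -0.01464726  0.01732017]
 [ 0.00210794 -0.70027012 -0.71387486]]
xyz [-0.    1.19  1.21] rot [0. 0. 0.] |q| [-0.51  0.14  2.12  1.16  0.3  -2.99] t 7.5 F [-0.7 -0.8 -1.2] pos [ 0.6442 -0.126   0.0983] w 0.674
```

```bash

python3 -m pendant '{"xyz":[[1.0,-0.3,0.3],[2,-0.3,0.3],[3.3,-0.3,0.3],[3.3,-0.3,0.3],[3.3,-0.3,0.3]],"rot":[[0,0,0],[0,0,0],[0,0,0],[0,0,0],[0,0,0]]}'
python3 - <<'E'
from h import *
w=cam('wrist'); green(w)
T=toolR().as_matrix(); print('tool axes in rack', np.stack([rx,ry,zz])@T)
plan(ctrl.observe()['ee_pos']-.03*zz)
E
```

```text
clock: 8.0
ee_pos: [0.6432, -0.0916, 0.0967]
eef_rot: [-0.285, 0.691, 0.615, -0.25]
wrist_force: [0.6, 0.7, 0.5]
width: 0.674
green rackframe n 30251 normal [-0.714  0.016  0.7  ] lean from vert 44.4
corners [[-29.0, 169.0, 53.0], [-30.0, 111.0, 53.0], [32.0, 111.0, 116.0], [32.0, 169.0, 116.0]]
tool axes in rack [[ 0.02443107  0.71227174 -0.7014785 ]
 [ 0.9996922  -0.01437666  0.02021937]
 [ 0.00431677 -0.70175657 -0.71240374]]
xyz [-0.01  2.11  2.14] rot [0. 0. 0.] |q| [-0.44  0.12  2.14  1.14  0.25 -2.92] t 8.05 F [ 0.8 -1.1  0.6] pos [ 0.6432 -0.0921  0.0967] w 0.671
```

```bash

python3 -m pendant '{"xyz":[[0,0.5,0.5],[0,1.0,1.0],[0,1.5,1.5],[0,1.5,1.5],[0,1.5,1.5]],"rot":[[0.015,0,0],[0.03,0,0],[0.03,0,0],[0.03,0,0],[0.03,0,0]]}'
python3 - <<'E'
from h import *
w=cam('wrist'); green(w)
T=toolR().as_matrix(); print('tool axes in rack', np.stack([rx,ry,zz])@T)
plan(ctrl.observe()['ee_pos']-.03*zz)
E
```

```text
clock: 8.55
ee_pos: [0.6433, -0.0925, 0.0752]
eef_rot: [-0.296, 0.687, 0.611, -0.259]
wrist_force: [-0.6, -0.1, -0.3]
width: 0.675
green rackframe n 30008 normal [-0.692  0.014  0.721] lean from vert 46.2
corners [[-31.0, 110.0, 33.0], [33.0, 109.0, 95.0], [34.0, 167.0, 95.0], [-30.0, 169.0, 33.0]]
tool axes in rack [[ 0.02536736  0.69095215 -0.72245527]
 [ 0.99966755 -0.0141971   0.021523  ]
 [ 0.0046146  -0.72276107 -0.69108259]]
xyz [-0.01  2.17  2.07] rot [0. 0. 0.] |q| [-0.43  0.18  2.12  1.13  0.24 -2.92] t 8.6 F [ 0.4  0.  -0.4] pos [ 0.6435 -0.0925  0.0756] w 0.674
```

```bash

python3 -m pendant '{"xyz":[[0,0.4,0.4],[0,0.7,0.7],[0,0.85,0.8],[0,0.95,0.9],[0,0.95,0.9]],"rot":[[0,0,0],[0,0,0],[0,0,0],[0,0,0],[0,0,0]]}'
python3 - <<'E'
from h import *
w=cam('wrist'); green(w); plan(ctrl.observe()['ee_pos'])
E
```

```text
clock: 9.1
ee_pos: [0.6443, -0.0921, 0.0653]
eef_rot: [-0.296, 0.687, 0.61, -0.26]
wrist_force: [-14.0, 2.0, 13.3]
width: 0.676
green rackframe n 30803 normal [-0.653  0.011  0.757] lean from vert 49.2
corners [[-33.0, 111.0, 26.0], [34.0, 109.0, 84.0], [35.0, 168.0, 84.0], [-32.0, 169.0, 26.0]]
xyz [0. 0. 0.] rot [0. 0. 0.] |q| [-0.43  0.2   2.12  1.21  0.23 -2.99] t 9.15 F [-13.5  -0.3  13.1] pos [ 0.6443 -0.0922  0.0653] w 0.673
```

Contact came early and the plaque pivoted to a 49° lean. I lift, tilt it more upright and give up a little roll to free joint 6.

```bash

python3 -m pendant '{"xyz":[[0,-0.66,-1.05],[0,-0.66,-1.05],[0,-0.66,-1.05],[0,-0.66,-1.05],[0,-0.66,-1.05]],"rot":[[0,0.05,0],[0,0.1,0],[-0.05,0.1,0],[-0.1,0.1,0],[-0.1,0.1,0]]}'
python3 - <<'E'
from h import *
w=cam('wrist'); green(w); T=toolR().as_matrix(); print('tool axes in rack', np.stack([rx,ry,zz])@T); plan(ctrl.observe()['ee_pos'])
E
```

```text
clock: 9.65
ee_pos: [0.6517, -0.0891, 0.0968]
eef_rot: [-0.303, 0.71, 0.601, -0.206]
wrist_force: [1.4, -0.3, -0.5]
width: 0.674
green rackframe n 30009 normal [-0.736  0.022  0.677] lean from vert 42.6
corners [[-17.0, 179.0, 53.0], [-22.0, 121.0, 50.0], [37.0, 112.0, 115.0], [42.0, 170.0, 118.0]]
tool axes in rack [[ 0.09934604  0.73367645 -0.67219732]
 [ 0.99250035 -0.02470578  0.1197192 ]
 [ 0.071228   -0.6790497  -0.73062855]]
xyz [0. 0. 0.] rot [0. 0. 0.] |q| [-0.42  0.14  2.14  1.33  0.22 -2.99] t 9.7 F [ 0.4  0.3 -0.7] pos [ 0.6517 -0.0893  0.0964] w 0.672
```

```bash

python3 -m pendant '{"xyz":[[-1.26,-0.48,0.33],[-1.35,0.4,1.2],[-1.4,0.9,1.8],[-1.4,0.9,1.8],[-1.4,0.9,1.8]],"rot":[[0,0,0],[0,0,0],[0,0,0],[0,0,0],[0,0,0]]}'
python3 - <<'E'
from h import *
w=cam('wrist'); green(w); T=toolR().as_matrix(); print('tool axes in rack', np.stack([rx,ry,zz])@T); plan(ctrl.observe()['ee_pos'])
E
```

```text
clock: 10.2
ee_pos: [0.6452, -0.0984, 0.084]
eef_rot: [-0.313, 0.709, 0.596, -0.211]
wrist_force: [0.6, -0.2, -1.3]
width: 0.672
green rackframe n 30110 normal [-0.721  0.026  0.693] lean from vert 43.8
corners [[-29.0, 112.0, 38.0], [32.0, 102.0, 102.0], [37.0, 160.0, 105.0], [-23.0, 170.0, 42.0]]
tool axes in rack [[ 0.10729301  0.71934855 -0.68631325]
 [ 0.99142015 -0.02557225  0.12818795]
 [ 0.07466124 -0.69417845 -0.71592037]]
xyz [0. 0. 0.] rot [0. 0. 0.] |q| [-0.44  0.16  2.14  1.31  0.23 -2.99] t 10.25 F [ 0.9 -0.3  0.6] pos [ 0.6453 -0.0985  0.0842] w 0.673
```

```bash

python3 -m pendant '{"xyz":[[0,0.5,0.5],[0,0.8,0.9],[-0.1,1.1,1.3],[-0.1,1.1,1.3],[-0.1,1.1,1.3]],"rot":[[0,0,0],[0,0,0],[0,0,0],[0,0,0],[0,0,0]]}'
python3 - <<'E'
from h import *
w=cam('wrist'); green(w); T=toolR().as_matrix(); print('tool axes in rack', np.stack([rx,ry,zz])@T); plan(ctrl.observe()['ee_pos'])
E
```

```text
clock: 10.75
ee_pos: [0.6459, -0.0974, 0.0743]
eef_rot: [-0.318, 0.708, 0.593, -0.214]
wrist_force: [0.4, 0.1, 0.6]
width: 0.674
green rackframe n 30306 normal [-0.712  0.028  0.702] lean from vert 44.6
corners [[-29.0, 114.0, 29.0], [32.0, 102.0, 92.0], [39.0, 161.0, 96.0], [-23.0, 172.0, 33.0]]
tool axes in rack [[ 0.11143428  0.71018095 -0.69514417]
 [ 0.99099243 -0.02713245  0.13114053]
 [ 0.07427255 -0.70349616 -0.70680743]]
xyz [0. 0. 0.] rot [0. 0. 0.] |q| [-0.44  0.19  2.13  1.32  0.22 -2.99] t 10.8 F [ 0.  -0.3 -0.6] pos [ 0.646  -0.0974  0.0745] w 0.676
```

```bash

python3 -m pendant '{"xyz":[[0,0.2,0.3],[0,0.4,0.6],[0,0.5,0.7],[0,0.5,0.7],[0,0.5,0.7]],"rot":[[0.0,0.02,0],[0.0,0.03,0],[0,0.03,0],[0,0.03,0],[0,0.03,0]]}'
python3 - <<'E'
from h import *
w=cam('wrist'); green(w); T=toolR().as_matrix(); print('tool axes in rack', np.stack([rx,ry,zz])@T); plan(ctrl.observe()['ee_pos'])
E
```

```text
clock: 11.3
ee_pos: [0.6455, -0.0964, 0.0687]
eef_rot: [-0.328, 0.711, 0.588, -0.204]
wrist_force: [-4.9, -0.5, 4.8]
width: 0.673
green rackframe n 30257 normal [-0.691  0.022  0.722] lean from vert 46.2
corners [[-32.0, 117.0, 24.0], [31.0, 103.0, 85.0], [39.0, 161.0, 91.0], [-24.0, 175.0, 30.0]]
tool axes in rack [[ 0.13344923  0.70732824 -0.69417438]
 [ 0.98649128 -0.02765871  0.16146191]
 [ 0.0950066  -0.70634394 -0.70146418]]
xyz [0. 0. 0.] rot [0. 0. 0.] |q| [-0.43  0.2   2.13  1.35  0.22 -2.99] t 11.35 F [-4.5  0.2  5.5] pos [ 0.6455 -0.0964  0.0688] w 0.677
```

Even here the arm's limits keep the lean at about 46°, which is too marginal to release. The better way is to lay the plaque back on the free table and regrip it with the tool tilted back about 23°. The wrist then has margin at the rack.

```bash

python3 -m pendant '{"xyz":[[0.3,-3,-3],[0.6,-6,-6],[0.6,-10,-4.5],[0.6,-14,-3],[0.6,-17,-1]],"rot":[[0,0,0],[0,0,0],[0.13,0,0],[0.26,0,0],[0.39,0,0]]}'
python3 - <<'E'
from h import *
plan([.475,-.085,.06],[0,0,-1],ry)
E
```

```text
clock: 11.85
ee_pos: [0.5678, -0.0787, 0.1803]
eef_rot: [-0.429, 0.651, 0.556, -0.287]
wrist_force: [1.7, 1.1, -0.7]
width: 0.669
 rot option [ 0.495 -0.148  0.072]
 rot option [-0.106  2.902  0.734]
xyz [-3.87  6.13 13.37] rot [ 0.495 -0.148  0.072] |q| [-0.46 -0.15  2.08  0.29  0.77 -1.95] t 11.85 F [ 1.7  1.1 -0.7] pos [ 0.5678 -0.0787  0.1803] w 0.669
```

```bash

python3 -m pendant '{"xyz":[[-1,1,3],[-2,2,6.5],[-3,4,10],[-3.9,5,13.4],[-3.9,5,13.4]],"rot":[[0.14,-0.04,0.02],[0.28,-0.08,0.04],[0.42,-0.12,0.06],[0.495,-0.148,0.072],[0.495,-0.148,0.072]]}'
python3 - <<'E'
from h import *
plan([.475,-.085,.0],[0,0,-1],ry)
green(cam('wrist'))
E
```

```text
clock: 12.35
ee_pos: [0.4685, -0.0835, 0.0653]
eef_rot: [0.524, -0.521, -0.477, 0.476]
wrist_force: [-0.1, 0.2, -1.2]
width: 0.675
 rot option [-0.003  0.002  0.003]
 rot option [ 0.005 -3.14   0.004]
xyz [-0.12  6.53 -0.67] rot [-0.003  0.002  0.003] |q| [-0.43  0.11  2.01  0.    1.03 -1.91] t 12.35 F [-0.1  0.2 -1.2] pos [ 0.4685 -0.0835  0.0653] w 0.675
green rackframe n 29947 normal [-0.001 -0.006  1.   ] lean from vert 89.6
corners [[-219.0, 159.0, 76.0], [-131.0, 161.0, 76.0], [-130.0, 102.0, 75.0], [-218.0, 101.0, 75.0]]
```

```bash

python3 -m pendant '{"xyz":[[0,3,0],[0,6,0],[0,6.6,0],[0,6.6,0],[0,6.6,0]],"rot":[[0,0,0],[0,0,0],[0,0,0],[0,0,0],[0,0,0]]}'
python3 -m pendant '{"xyz":[[0,0,0],[0,0,0],[0,-1,0],[0,-3,0],[0,-3,0]],"rot":[[0,0,0],[0,0,0],[0,0,0],[0,0,0],[0.14,0,0]]}' 1
python3 - <<'E'
from h import *
plan([.469,-.085,.002],[-np.sin(.4)*rx[0],-np.sin(.4)*rx[1],-np.cos(.4)],ry)
c=cam('wrist'); d=ctrl.observe()['ee_pos']; green(c,.2)
E
```

```text
clock: 12.9
ee_pos: [0.4746, -0.0859, 0.0053]
eef_rot: [-0.52, 0.526, 0.479, -0.474]
wrist_force: [-1.3, -0.8, -1.1]
width: 0.676
clock: 13.4
ee_pos: [0.4708, -0.0848, 0.0365]
eef_rot: [0.556, -0.487, -0.443, 0.507]
wrist_force: [0.3, 0.8, 0.3]
width: 0.997
 rot option [ 0.267  0.001 -0.001]
 rot option [-1.000e-03 -3.113e+00 -4.180e-01]
xyz [-0.04  3.44 -0.28] rot [ 0.267  0.001 -0.001] |q| [-0.4   0.27  1.9  -0.05  1.1  -1.86] t 13.4 F [0.3 0.8 0.3] pos [ 0.4708 -0.0848  0.0365] w 0.997
green rackframe n 17902 normal [-0.     0.003  1.   ] lean from vert 89.8
corners [[-211.0, 99.0, 8.0], [-123.0, 101.0, 8.0], [-124.0, 159.0, 8.0], [-212.0, 157.0, 8.0]]
```

```bash

python3 - <<'E'
from h import *
plan([.475,-.0869,.001],[-np.sin(.4)*rx[0],-np.sin(.4)*rx[1],-np.cos(.4)],ry)
E
python3 -m pendant '{"xyz":[[-0.2,0,-0.9],[-0.2,0.5,-0.9],[-0.2,2,-0.9],[-0.2,3.4,-0.9],[-0.2,3.4,-0.9]],"rot":[[0.14,0,0],[0.27,0,0],[0.27,0,0],[0.27,0,0],[0.27,0,0]]}' 1 80
python3 -m pendant '{"xyz":[[0,0,0],[0,0,0],[0,0,0],[0,0,0],[0,0,0]],"rot":[[0,0,0],[0,0,0],[0,0,0],[0,0,0],[0,0,0]]}' 0 80
python3 -m pendant '{"xyz":[[0,0,0],[0,0,0],[0,-3,-1],[0,-6,-2],[0,-10,-4]],"rot":[[0,0,0],[0,0,0],[0,0,0],[0,0,0],[0,0,0]]}' 0 80
python3 - <<'E'
from h import *
b=np.radians(40); tl=np.radians(50)-.4
d=np.sin(tl)*rx-np.cos(tl)*zz
p,_,u=pose(40,.100,.010,.04); plan(p,d,ry)
green(cam('wrist'))
E
```

```text
rot option [ 0.262 -0.    -0.002]
 rot option [3.000e-03 3.115e+00 4.110e-01]
xyz [-0.05  3.4  -0.52] rot [ 0.262 -0.    -0.002] |q| [-0.4   0.28  1.88 -0.05  1.11 -1.86] t 13.45 F [ 0.8 -1.   2. ] pos [ 0.4746 -0.0863  0.0354] w 0.996
clock: 13.95
ee_pos: [0.4739, -0.0865, -0.0036]
eef_rot: [0.618, -0.406, -0.371, 0.562]
wrist_force: [-0.3, 0.3, -0.4]
width: 0.997
clock: 14.45
ee_pos: [0.4779, -0.088, 0.0002]
eef_rot: [0.616, -0.408, -0.372, 0.562]
wrist_force: [-0.3, 0.2, 7.1]
width: 0.661
clock: 14.95
ee_pos: [0.5515, -0.0942, 0.0752]
eef_rot: [0.617, -0.406, -0.371, 0.562]
wrist_force: [0.8, -0.2, -0.9]
width: 0.664
 rot option [-0.878  0.002  0.001]
 rot option [ 2.000e-03 -2.842e+00  1.335e+00]
xyz [-2.9  -6.51 -6.37] rot [-0.878  0.002  0.001] |q| [-0.33  0.6   1.4  -0.09  1.53 -1.79] t 14.95 F [ 0.8 -0.2 -0.9] pos [ 0.5515 -0.0942  0.0752] w 0.664
green rackframe n 25513 normal [-0.003 -0.     1.   ] lean from vert 89.8
corners [[-137.0, 100.0, 83.0], [-137.0, 158.0, 83.0], [-48.0, 157.0, 83.0], [-49.0, 99.0, 83.0]]
```

```bash

python3 -m pendant '{"xyz":[[-0.5,-3,-1],[-1,-6,-2],[-1.5,-8,-3],[-2,-8,-4.5],[-2.9,-7.5,-6]],"rot":[[-0.145,0,0],[-0.29,0,0],[-0.435,0,0],[-0.58,0,0],[-0.725,0,0]]}'
python3 -m pendant '{"xyz":[[0,0.2,0],[0,0.2,0],[0,0.2,0]],"rot":[[-0.145,0,0],[-0.155,0,0],[-0.155,0,0]]}'
python3 - <<'E'
from h import *
green(cam('wrist')); T=toolR().as_matrix(); print('tool axes in rack', np.stack([rx,ry,zz])@T); plan(ctrl.observe()['ee_pos'])
E
```

```text
clock: 15.5
ee_pos: [0.6364, -0.1323, 0.124]
eef_rot: [-0.428, 0.603, 0.548, -0.391]
wrist_force: [0.6, -0.2, -1.5]
width: 0.659
clock: 15.8
ee_pos: [0.6339, -0.1312, 0.1182]
eef_rot: [-0.385, 0.631, 0.575, -0.351]
wrist_force: [1.1, 0.8, 0.6]
width: 0.663
green rackframe n 25542 normal [ 0.771 -0.    -0.637] lean from vert 39.6
corners [[25.0, 129.0, 135.0], [-31.0, 129.0, 67.0], [-31.0, 70.0, 66.0], [25.0, 70.0, 135.0]]
tool axes in rack [[-1.68342115e-03  4.59894491e-01 -8.87971972e-01]
 [ 9.99998439e-01  2.98071534e-04 -1.74142554e-03]
 [-5.36192843e-04 -8.87973518e-01 -4.59894275e-01]]
xyz [0. 0. 0.] rot [0. 0. 0.] |q| [-0.47  0.16  1.9   0.29  0.65 -2.14] t 15.85 F [ 0.1 -1.  -0.4] pos [ 0.6359 -0.132   0.1201] w 0.664
```

```bash

python3 -m pendant '{"xyz":[[0,1.7,0.3],[0,3.4,1.2],[0,3.74,1.48],[0,3.74,1.48],[0,3.74,1.48]],"rot":[[0,0,0],[0,0,0],[0,0,0],[0,0,0],[0,0,0]]}'
python3 - <<'E'
from h import *
green(cam('wrist')); plan(ctrl.observe()['ee_pos'])
E
```

```text
clock: 16.35
ee_pos: [0.6403, -0.1323, 0.0801]
eef_rot: [-0.383, 0.632, 0.576, -0.35]
wrist_force: [0.6, 0.6, -0.6]
width: 0.663
green rackframe n 25600 normal [ 0.775 -0.002 -0.632] lean from vert 39.2
corners [[32.0, 70.0, 97.0], [32.0, 128.0, 96.0], [-24.0, 128.0, 28.0], [-24.0, 69.0, 28.0]]
xyz [0. 0. 0.] rot [0. 0. 0.] |q| [-0.47  0.24  1.91  0.32  0.57 -2.18] t 16.4 F [-0.3  0.4 -0.2] pos [ 0.6401 -0.1323  0.0801] w 0.663
```

```bash

python3 -m pendant '{"xyz":[[0,0.1,0.3],[0,0.35,0.45],[0,0.55,0.57],[0,0.64,0.61],[0,0.64,0.61]],"rot":[[0,0,0],[0,0,0],[0,0,0],[0,0,0],[0,0,0]]}'
python3 - <<'E'
from h import *
green(cam('wrist')); plan(ctrl.observe()['ee_pos'])
E
```

```text
clock: 16.9
ee_pos: [0.6369, -0.1317, 0.0705]
eef_rot: [-0.384, 0.632, 0.576, -0.35]
wrist_force: [1.0, 0.3, 1.6]
width: 0.664
green rackframe n 26067 normal [ 0.76  -0.002 -0.65 ] lean from vert 40.6
corners [[-29.0, 70.0, 20.0], [28.0, 70.0, 87.0], [28.0, 128.0, 87.0], [-29.0, 129.0, 20.0]]
xyz [0. 0. 0.] rot [0. 0. 0.] |q| [-0.47  0.24  1.92  0.33  0.55 -2.2 ] t 16.95 F [0.3 0.6 2.1] pos [ 0.6368 -0.1317  0.0705] w 0.664
```

Bottom edge on the ledge (z 14.8) at a 40.6° lean. I release and back off.

```bash

python3 -m pendant '{"xyz":[[0,0,0],[0,0,0],[0,0,0],[0,-3,0],[0,-6,0]],"rot":[[0,0,0],[0,0,0],[0,0,0],[0,0,0],[0,0,0]]}' 1
python3 -m pendant '{"xyz":[[0,-3,0],[0,-6,0],[0,-8,0],[0,-8,0],[0,-8,0]],"rot":[[0,0,0],[0,0,0],[0,0,0],[0,0,0],[0,0,0]]}' 1
python3 - <<'E'
from h import *
w=cam('wrist'); green(w,.25); plan(ctrl.observe()['ee_pos'])
s=cam('side'); a=s['image']; o=np.hstack([cv2.resize(w['image'],(400,300)),cv2.resize(a[260:440,250:490],(400,300))]); save(o,'s4.png')
E
```

```text
clock: 17.45
ee_pos: [0.6074, -0.1284, 0.1219]
eef_rot: [-0.386, 0.63, 0.575, -0.351]
wrist_force: [0.9, 0.1, 0.3]
width: 1.0
clock: 17.95
ee_pos: [0.5721, -0.1256, 0.1937]
eef_rot: [-0.384, 0.631, 0.575, -0.35]
wrist_force: [-0.8, 0.0, -0.6]
width: 0.998
green rackframe n 6786 normal [-0.74   0.002  0.673] lean from vert 42.3
corners [[-29.0, 70.0, 20.0], [-29.0, 128.0, 20.0], [30.0, 128.0, 85.0], [30.0, 70.0, 85.0]]
xyz [0. 0. 0.] rot [0. 0. 0.] |q| [-0.53 -0.11  2.02  0.27  0.81 -2.15] t 18.0 F [-0.2  0.2 -0.5] pos [ 0.5718 -0.1254  0.1927] w 1.0
```

View pics/s4.png

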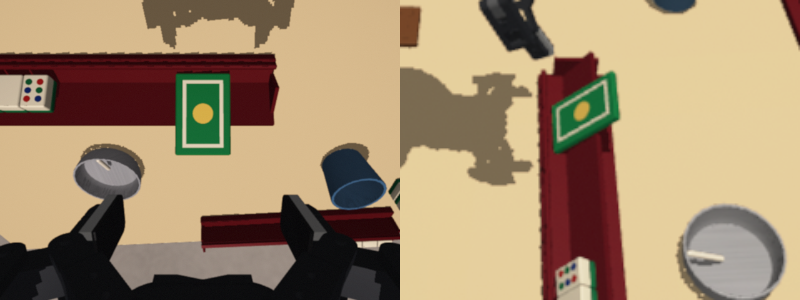

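The plaque leans squarely on the rack at 42.3° (wrist crop 203,113) and stands free. I plan the regrip across its thickness, with the tool along the plaque.

```bash

python3 - <<'E'
from h import *
l=np.radians(42.3); u=np.sin(l)*rx+np.cos(l)*zz; n=-np.cos(l)*rx+np.sin(l)*zz
g=O+.020*rx+.099*ry+.068*zz
print('pre',(g+.08*u).round(4)); plan(g+.08*u,-u,n)
E
```

```text
pre [ 0.6848 -0.1369  0.1272]
 rot option [ 0.942 -1.356 -0.94 ]
 rot option [0.941 1.36  0.943]
xyz [-0.13 10.99 -7.15] rot [ 0.942 -1.356 -0.94 ] |q| [-0.53 -0.11  2.02  0.27  0.81 -2.15] t 18.05 F [-0.3  0.6  0.3] pos [ 0.5716 -0.1252  0.1922] w 0.999
```

```bash

python3 -m pendant '{"xyz":[[0,-1,-3],[0,-2,-6],[0,-2.6,-8.1],[0,-2.6,-8.1],[0,-2.6,-8.1]],"rot":[[0.94,1.36,0.94],[0.94,1.36,0.94],[0.94,1.36,0.94],[0.94,1.36,0.94],[0.94,1.36,0.94]]}' 0.42 60
python3 - <<'E'
from h import *
l=np.radians(42.3); u=np.sin(l)*rx+np.cos(l)*zz; n=-np.cos(l)*rx+np.sin(l)*zz
g=O+.020*rx+.099*ry+.068*zz
plan(g+.08*u,-u,n)
E
```

```text
clock: 18.55
ee_pos: [0.6328, -0.1306, 0.2537]
eef_rot: [-0.549, 0.708, 0.288, -0.339]
wrist_force: [-0.3, 0.7, -0.2]
width: 0.417
 rot option [ 0.716 -2.062 -0.708]
 rot option [0.599 0.875 0.606]
xyz [ 4.72 12.63 -2.38] rot [0.599 0.875 0.606] |q| [-0.29  0.28  1.43 -0.22  1.34 -1.17] t 18.55 F [-0.3  0.7 -0.2] pos [ 0.6328 -0.1306  0.2537] w 0.417
```

```bash

python3 -m pendant '{"xyz":[[1,1,-0.5],[2,2,-1],[3,3,-1.5],[4,3,-2],[4.7,3,-2.4]],"rot":[[0.6,0.875,0.6],[0.6,0.875,0.6],[0.6,0.875,0.6],[0.6,0.875,0.6],[0.6,0.875,0.6]]}'
python3 - <<'E'
from h import *
l=np.radians(42.3); u=np.sin(l)*rx+np.cos(l)*zz; n=-np.cos(l)*rx+np.sin(l)*zz
g=O+.020*rx+.099*ry+.068*zz
plan(g+.08*u,-u,n)
E
```

```text
clock: 19.05
ee_pos: [0.6807, -0.1139, 0.2186]
eef_rot: [-0.653, 0.7, -0.065, -0.281]
wrist_force: [0.7, -0.2, 0.2]
width: 0.423
 rot option [ 0.328 -2.766 -0.321]
 rot option [0.228 0.34  0.233]
xyz [ 4.1   8.15 -2.43] rot [0.228 0.34  0.233] |q| [-0.23  0.88  0.71 -0.27  1.98 -0.6 ] t 19.05 F [ 0.7 -0.2  0.2] pos [ 0.6807 -0.1139  0.2186] w 0.423
```

```bash

python3 -m pendant '{"xyz":[[2,3,-1],[4.1,5,-2.4],[4.1,8,-2.4],[4.1,8.1,-2.4],[4.1,8.1,-2.4]],"rot":[[0.23,0.34,0.23],[0.23,0.34,0.23],[0.23,0.34,0.23],[0.23,0.34,0.23],[0.23,0.34,0.23]]}'
python3 - <<'E'
from h import *
l=np.radians(42.3); u=np.sin(l)*rx+np.cos(l)*zz; n=-np.cos(l)*rx+np.sin(l)*zz
g=O+.020*rx+.099*ry+.068*zz
plan(g+.08*u,-u,n)
plan(g,-u,n)
w=cam('wrist'); green(w,.2); s=cam('side'); a=s['image']; o=np.hstack([cv2.resize(w['image'],(400,300)),cv2.resize(a[200:440,250:570],(400,300))]); save(o,'s5.png')
E
```

```text
clock: 19.55
ee_pos: [0.6839, -0.1387, 0.1237]
eef_rot: [0.672, -0.645, 0.285, 0.224]
wrist_force: [-0.3, -0.9, 0.1]
width: 0.419
 rot option [-0.    -3.139  0.005]
 rot option [-0.003  0.003 -0.   ]
xyz [-0.18 -0.3   0.19] rot [-0.003  0.003 -0.   ] |q| [-0.31  1.33  0.22 -0.19  2.3  -0.29] t 19.55 F [-0.3 -0.9  0.1] pos [ 0.6839 -0.1387  0.1237] w 0.419
 rot option [-0.    -3.139  0.005]
 rot option [-0.003  0.003 -0.   ]
xyz [-0.18  7.7   0.17] rot [-0.003  0.003 -0.   ] |q| [-0.31  1.33  0.22 -0.19  2.3  -0.29] t 19.55 F [-0.3 -0.9  0.1] pos [ 0.6839 -0.1387  0.1237] w 0.419
green rackframe n 1773 normal [-0.737  0.012  0.675] lean from vert 42.5
corners [[-2.0, 168.0, 43.0], [52.0, 109.0, 103.0], [33.0, 70.0, 83.0], [-22.0, 129.0, 22.0]]
```

View pics/s5.png

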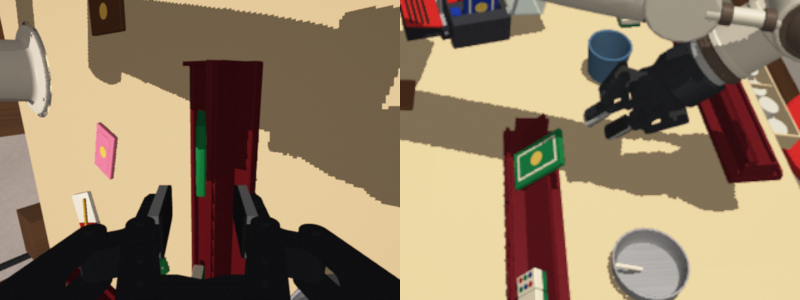

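The view shows the jaws open along the plaque's normal, behind and above the rack, with the path clear of the cup. I slide down along the plaque.

```bash

python3 -m pendant '{"xyz":[[-0.2,2.5,0.2],[-0.2,5,0.2],[-0.2,6.5,0.2],[-0.2,7.2,0.2],[-0.2,7.2,0.2]],"rot":[[0,0,0],[0,0,0],[0,0,0],[0,0,0],[0,0,0]]}'
python3 - <<'E'
from h import *
l=np.radians(42.3); u=np.sin(l)*rx+np.cos(l)*zz; n=-np.cos(l)*rx+np.sin(l)*zz
g=O+.020*rx+.099*ry+.068*zz
plan(g,-u,n)
E
```

```text
clock: 20.15
ee_pos: [0.6367, -0.1306, 0.0798]
eef_rot: [0.672, -0.648, 0.281, 0.222]
wrist_force: [0.2, -0.6, 0.0]
width: 0.424
 rot option [ 1.600e-02 -3.138e+00 -1.000e-03]
 rot option [0.001 0.004 0.01 ]
xyz [ 0.39  1.23 -0.17] rot [0.001 0.004 0.01 ] |q| [-0.32  1.12  0.67 -0.17  2.06 -0.25] t 20.15 F [ 0.2 -0.6  0. ] pos [ 0.6367 -0.1306  0.0798] w 0.424
```

```bash

python3 -m pendant '{"xyz":[[0.3,0.6,-0.15],[0.3,1.2,-0.15],[0.3,1.2,-0.15]],"rot":[[0,0,0],[0,0,0],[0,0,0]]}'
python3 - <<'E'
from h import *
l=np.radians(42.3); u=np.sin(l)*rx+np.cos(l)*zz; n=-np.cos(l)*rx+np.sin(l)*zz
g=O+.020*rx+.099*ry+.068*zz
plan(g,-u,n); print(toolR().as_matrix().round(3))
E
python3 -m pendant '{"xyz":[[0,0,0],[0,0,0],[0,0,0],[0,0,0],[0,0,0]],"rot":[[0,0,0],[0,0,0],[0,0,0],[0,0,0],[0,0,0]]}' 0 70
python3 - <<'E'
from h import *
l=np.radians(42.3); u=np.sin(l)*rx+np.cos(l)*zz; n=-np.cos(l)*rx+np.sin(l)*zz
g=O+.020*rx+.099*ry+.068*zz
plan(g,-u,n);plan(ctrl.observe()['ee_pos']+.06*zz+.02*rx)
E
```

```text
clock: 20.45
ee_pos: [0.6304, -0.1322, 0.0668]
eef_rot: [0.672, -0.647, 0.282, 0.222]
wrist_force: [0.1, 0.3, 0.2]
width: 0.423
 rot option [ 1.300e-02 -3.139e+00  1.000e-03]
 rot option [-0.001  0.003  0.008]
xyz [-0.02 -0.14  0.04] rot [-0.001  0.003  0.008] |q| [-0.32  1.12  0.7  -0.17  2.04 -0.25] t 20.45 F [0.1 0.3 0.2] pos [ 0.6304 -0.1322  0.0668] w 0.423
[[ 0.742 -0.664  0.092]
 [-0.067  0.063  0.996]
 [-0.667 -0.745  0.002]]
clock: 20.95
ee_pos: [0.6308, -0.1323, 0.0678]
eef_rot: [0.672, -0.648, 0.282, 0.222]
wrist_force: [0.4, 0.1, 1.1]
width: 0.075
 rot option [ 0.014 -3.139  0.   ]
 rot option [-0.     0.003  0.009]
xyz [ 0.02 -0.04  0.05] rot [-0.     0.003  0.009] |q| [-0.32  1.12  0.7  -0.17  2.04 -0.25] t 20.95 F [0.4 0.1 1.1] pos [ 0.6308 -0.1323  0.0678] w 0.075
xyz [-2.51 -5.81  0.01] rot [0. 0. 0.] |q| [-0.32  1.12  0.7  -0.17  2.04 -0.25] t 20.95 F [0.4 0.1 1.1] pos [ 0.6308 -0.1323  0.0678] w 0.075
```

Gripped across the thickness (opening ≈ 6–8 mm). I lift clear and measure the box.

```bash

python3 -m pendant '{"xyz":[[-1.5,-1.5,0],[-4,-4,0],[-7,-7,0],[-10,-10,0],[-12,-12,0]],"rot":[[0,0,0],[0,0,0],[0,0,0.14],[0,0,0.28],[0,0,0.42]]}'
python3 - <<'E'
from h import *
plan([.55,0,.3],[0,0,-1],[-.15,.99,0]); green(cam('wrist'))
for n in('side','scene'):
    c=cam(n); P=pts(c); hsv=cv2.cvtColor(c['image'],cv2.COLOR_RGB2HSV); H,S,V=[hsv[...,i].astype(int) for i in range(3)]
    roi=(P[...,0]>.40)&(P[...,0]<.68)&(P[...,1]>.1)&(P[...,1]<.38)&(P[...,2]>.008)
    print(n)
    for name,mk in dict(red=((H<8)|(H>172))&(S>140)&(V>90),yellow=(H>18)&(H<32)&(S>120)&(V>90),blue=(H>105)&(H<130)&(S>120)&(V>50),greentab=(H>45)&(H<85)&(S>120)&(V>50)).items():
        q=P[roi&mk]; 
        if name=='greentab' or len(q)==0: print(name,len(q),(np.median(q,0)*1000).round(1) if len(q) else ''); continue
        t=q[q[:,2]>.085]
        if len(t)>10:
            print(name,len(t),'top z',np.percentile(t[:,2],95).round(4)); t=t[t[:,2]>.097]; 
            if len(t)>5: r=cv2.minAreaRect((t[:,:2]*1000).astype(np.float32)); print('  top strip',np.round(r[0],1),np.round(r[1],1),round(r[2],1),np.round(cv2.boxPoints(r)).tolist())
    rim=P[roi&(abs(P[...,2]-.054)<.004)&(V<90)&(S<90)]; 
    if len(rim)>50: r=cv2.minAreaRect((rim[:,:2]*1000).astype(np.float32)); print('rim',len(rim),np.round(r[0],1),np.round(r[1],1),round(r[2],1))
s=load('side')['image'];t=load('scene')['image']
o=np.hstack([cv2.resize(s[130:250,240:400],(400,300),interpolation=cv2.INTER_CUBIC),cv2.resize(t[140:260,310:470],(400,300),interpolation=cv2.INTER_CUBIC)]); save(o,'s6.png')
E
```

```text
clock: 21.45
ee_pos: [0.6196, -0.1465, 0.2147]
eef_rot: [0.611, -0.596, 0.389, 0.346]
wrist_force: [1.1, -1.3, 44.1]
width: 0.077
 rot option [-0.955 -1.591 -0.788]
 rot option [ 0.746  1.204 -0.904]
xyz [-11.37   2.97  14.06] rot [ 0.746  1.204 -0.904] |q| [-0.31  1.35  0.18 -0.49  2.64 -0.54] t 21.45 F [ 1.1 -1.3 44.1] pos [ 0.6196 -0.1465  0.2147] w 0.077
green rackframe n 4077 normal [-0.46  -0.004  0.888] lean from vert 62.6
corners [[-23.0, 152.0, 198.0], [52.0, 96.0, 237.0], [28.0, 56.0, 224.0], [-47.0, 112.0, 186.0]]
side
greentab 0 
rim 503 [549.  196.8] [113.3  95.4] 6.9
scene
yellow 116 top z 0.1326
  top strip [595.1 222.9] [ 42.7 146.1] 55.1 [[523.0, 247.0], [643.0, 164.0], [667.0, 199.0], [547.0, 282.0]]
blue 0 
greentab 0
```

View pics/s6.png

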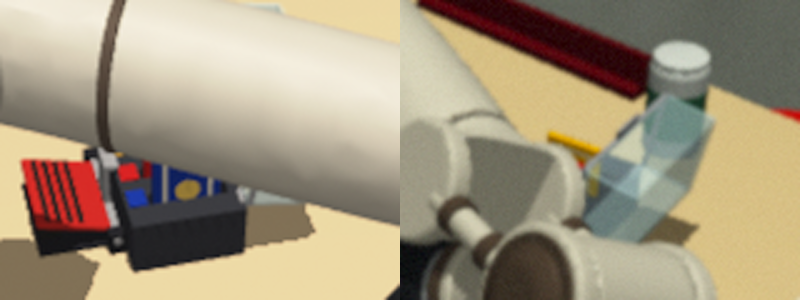

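I turned the wrong way: the lean grew and joints 3 and 5 are at their limits. I reverse it now.

```bash

python3 -m pendant '{"xyz":[[0,0,0],[0,0,0],[0,0,0]],"rot":[[0,0,-0.14],[0,0,-0.28],[0,0,-0.42]]}'
python3 - <<'E'
from h import *
plan([.60,-.12,.26],[0,0,-1],rx)
E
```

```text
clock: 21.9
ee_pos: [0.6214, -0.1462, 0.2137]
eef_rot: [0.672, -0.664, 0.255, 0.206]
wrist_force: [0.6, -0.7, 0.9]
width: 0.076
 rot option [ 0.019  0.02  -0.664]
 rot option [-1.017 -2.952 -0.03 ]
xyz [-4.7  -2.24  2.41] rot [ 0.019  0.02  -0.664] |q| [-0.34  0.9   0.75 -0.2   2.13 -0.32] t 21.9 F [ 0.6 -0.7  0.9] pos [ 0.6214 -0.1462  0.2137] w 0.076
```

```bash

python3 -m pendant '{"xyz":[[-2,-1,1],[-4,-2,2],[-4.7,-2.2,2.4],[-4.7,-2.2,2.4],[-4.7,-2.2,2.4]],"rot":[[0,0,-0.14],[0,0,-0.28],[0.01,0.01,-0.42],[0.02,0.02,-0.56],[0.02,0.02,-0.664]]}'
python3 - <<'E'
from h import *
w=cam('wrist'); green(w); plan([.50,.05,.27],[0,0,-1],[-.151,.988,0])
for n in('side','scene'):
    c=cam(n); print(n); green(c,.13)
    P=pts(c); hsv=cv2.cvtColor(c['image'],cv2.COLOR_RGB2HSV); H,S,V=[hsv[...,i].astype(int) for i in range(3)]
    roi=(P[...,0]>.40)&(P[...,0]<.68)&(P[...,1]>.1)&(P[...,1]<.38)&(P[...,2]>.008)
    for name,mk in dict(red=((H<8)|(H>172))&(S>140)&(V>90),yellow=(H>18)&(H<32)&(S>120)&(V>90),blue=(H>105)&(H<130)&(S>120)&(V>50)).items():
        t=P[roi&mk&(P[...,2]>.06)&(P[...,2]<.11)]
        if len(t)>10: r=cv2.minAreaRect((t[:,:2]*1000).astype(np.float32)); print(name,len(t),'z',np.percentile(t[:,2],[5,95]).round(4),np.round(r[0],1),np.round(r[1],1),round(r[2],1),np.round(cv2.boxPoints(r)).tolist())
    rim=P[roi&(abs(P[...,2]-.054)<.003)&(V<90)&(S<110)]; 
    if len(rim)>50: r=cv2.minAreaRect((rim[:,:2]*1000).astype(np.float32)); print('rim',len(rim),np.round(r[0],1),np.round(r[1],1),round(r[2],1),np.round(cv2.boxPoints(r)).tolist())
s=load('side')['image'];t=load('scene')['image']
o=np.hstack([cv2.resize(s[130:250,240:400],(400,300),interpolation=cv2.INTER_CUBIC),cv2.resize(t[140:260,310:470],(400,300),interpolation=cv2.INTER_CUBIC)]); save(o,'s7.png')
E
```

```text
clock: 22.4
ee_pos: [0.6, -0.1205, 0.2635]
eef_rot: [-0.706, 0.706, -0.033, 0.034]
wrist_force: [0.3, -0.0, -0.1]
width: 0.072
green rackframe n 4145 normal [ 1.    -0.001 -0.004] lean from vert 0.2
corners [[-13.0, 80.0, 284.0], [-13.0, 138.0, 199.0], [-13.0, 178.0, 226.0], [-13.0, 120.0, 312.0]]
 rot option [-0.000e+00 -1.816e+00  1.000e-03]
 rot option [-1.000e-03  1.325e+00 -0.000e+00]
xyz [-11.31  -0.79  15.99] rot [-1.000e-03  1.325e+00 -0.000e+00] |q| [-0.4   0.23  1.46  0.    1.46 -0.3 ] t 22.45 F [2.6 1.2 0.2] pos [ 0.5977 -0.1198  0.262 ] w 0.075
side
green rackframe n 193 normal [-0.998  0.057 -0.009] lean from vert 0.5
corners [[-16.0, 79.0, 199.0], [-12.0, 134.0, 200.0], [-13.0, 131.0, 286.0], [-16.0, 76.0, 284.0]]
red 219 z [0.0712 0.1047] [554.  221.3] [59.1 12.5] 9.1 [[524.0, 223.0], [526.0, 210.0], [584.0, 220.0], [582.0, 232.0]]
yellow 249 z [0.0627 0.1047] [554.8 220.4] [58.9 80.2] 10.0 [[519.0, 255.0], [533.0, 176.0], [591.0, 186.0], [577.0, 265.0]]
blue 193 z [0.0648 0.1052] [559.8 186.5] [57.7 10.4] 9.2 [[531.0, 187.0], [532.0, 177.0], [589.0, 186.0], [587.0, 196.0]]
rim 524 [566.  241.4] [158.9 172.6] 13.3 [[469.0, 307.0], [508.0, 139.0], [663.0, 176.0], [624.0, 344.0]]
scene
green rackframe n 212 normal [ 1.    -0.02  -0.007] lean from vert 0.4
corners [[-10.0, 77.0, 283.0], [-8.0, 133.0, 283.0], [-9.0, 132.0, 197.0], [-10.0, 77.0, 197.0]]
red 112 z [0.0858 0.1038] [558.4 229.7] [38.8 59.5] 87.4 [[528.0, 212.0], [587.0, 209.0], [589.0, 248.0], [530.0, 250.0]]
yellow 138 z [0.0652 0.1046] [546.6 225.5] [81.3 56.8] 77.2 [[510.0, 192.0], [565.0, 180.0], [583.0, 259.0], [528.0, 271.0]]
blue 221 z [0.0632 0.1037] [559.3 186.9] [32.9 64.6] 70.4 [[523.0, 182.0], [584.0, 161.0], [595.0, 192.0], [534.0, 213.0]]
rim 247 [568.9 188.2] [132.8  75.7] 9.1 [[497.0, 215.0], [509.0, 140.0], [640.0, 161.0], [628.0, 236.0]]
```

The held plaque is vertical (0.2–0.5°), with its bottom about 67 mm below the TCP and its centre 3 mm off along tool -z. The box plaques are 35 mm apart at 9.2° yaw, so the green slot is near (0.543, 0.288). I carry it over.

```bash

python3 -m pendant '{"xyz":[[-1,-0.8,4],[-2,-1.7,8],[-3,-1.7,12],[-4,-1.7,16],[-5,-1.7,20]],"rot":[[0,-0.145,0],[0,-0.29,0],[0,-0.435,0],[0,-0.58,0],[0,-0.725,0]]}'
python3 - <<'E'
from h import *
plan([.54,.288,.28],[0,0,-1],[-.160,.987,0])
E
```

```text
clock: 23.05
ee_pos: [0.568, 0.085, 0.2757]
eef_rot: [0.674, -0.669, -0.218, 0.226]
wrist_force: [-0.1, 0.1, 0.9]
width: 0.074
 rot option [-0.014 -1.093 -0.002]
 rot option [ 2.000e-03  2.048e+00 -1.600e-02]
xyz [ 9.85 -0.33 17.97] rot [-0.014 -1.093 -0.002] |q| [-0.06  0.14  1.53  0.    1.48 -0.7 ] t 23.05 F [-0.1  0.1  0.9] pos [0.568  0.085  0.2757] w 0.074
```

```bash

python3 -m pendant '{"xyz":[[2,-0.3,3.6],[4,-0.3,7.2],[6,-0.3,10.8],[8,-0.3,14.4],[9.8,-0.3,18]],"rot":[[0,-0.145,0],[0,-0.29,0],[0,-0.435,0],[0,-0.58,0],[0,-0.725,0]]}'
python3 - <<'E'
from h import *
plan([.54,.288,.28],[0,0,-1],[-.160,.987,0])
E
```

```text
clock: 23.55
ee_pos: [0.54, 0.2889, 0.2794]
eef_rot: [0.553, -0.545, -0.443, 0.448]
wrist_force: [0.4, 0.0, -0.3]
width: 0.073
 rot option [-0.014 -0.368  0.004]
 rot option [-0.006  2.774 -0.019]
xyz [-0.09 -0.06 -0.01] rot [-0.014 -0.368  0.004] |q| [ 0.29  0.24  1.41  0.01  1.5  -1.07] t 23.55 F [ 0.4  0.  -0.3] pos [0.54   0.2889 0.2794] w 0.073
```

```bash

python3 -m pendant '{"xyz":[[-0.1,2,0],[-0.1,4,0],[-0.1,7,0],[-0.1,8,0],[-0.1,8,0]],"rot":[[-0.01,-0.145,0],[-0.01,-0.29,0],[-0.01,-0.368,0],[-0.01,-0.368,0],[-0.01,-0.368,0]]}'
python3 - <<'E'
from h import *
plan([.54,.288,.20],[0,0,-1],[-.160,.987,0]); green(cam('wrist'))
cs={n:cam(n) for n in('wrist','side','scene')}
for n,c in cs.items():
    P=pts(c); hsv=cv2.cvtColor(c['image'],cv2.COLOR_RGB2HSV); H,S,V=[hsv[...,i].astype(int) for i in range(3)]
    roi=(P[...,0]>.45)&(P[...,0]<.64)&(P[...,1]>.12)&(P[...,1]<.36)
    print(n)
    for name,mk in dict(red=((H<8)|(H>172))&(S>140)&(V>60),yellow=(H>18)&(H<32)&(S>120)&(V>60),blue=(H>105)&(H<130)&(S>120)&(V>40)).items():
        t=P[roi&mk&(P[...,2]>.099)&(P[...,2]<.109)]
        if len(t)>10: r=cv2.minAreaRect((t[:,:2]*1000).astype(np.float32)); print(name,len(t),np.round(r[0],1),np.round(r[1],1),round(r[2],1))
    q=P[roi&(H>45)&(H<85)&(S>110)&(V>40)&(P[...,2]>.05)&(P[...,2]<.065)]; print('tab',len(q),(np.median(q,0)*1000).round(1) if len(q) else '')
    q=P[(H>45)&(H<85)&(S>110)&(V>40)&(P[...,2]>.12)&(P[...,2]<.23)&roi]
    if len(q)>20: r=cv2.minAreaRect((q[:,:2]*1000).astype(np.float32)); print('held',len(q),'z',np.percentile(q[:,2],[1,99]).round(4),np.round(r[0],1),np.round(r[1],1),round(r[2],1))
o=np.hstack([cv2.resize(cs['wrist']['image'],(400,300)),cv2.resize(cs['side']['image'][110:260,230:430],(400,300),interpolation=cv2.INTER_CUBIC)]); save(o,'s8.png')
E
```

```text
clock: 24.05
ee_pos: [0.5375, 0.2857, 0.1961]
eef_rot: [0.463, -0.457, -0.535, 0.538]
wrist_force: [-0.1, 0.2, -0.6]
width: 0.072
 rot option [-0.008 -0.007  0.003]
 rot option [-0.005  3.134 -0.013]
xyz [ 0.19 -0.39 -0.28] rot [-0.008 -0.007  0.003] |q| [ 0.29  0.28  1.53  0.    1.34 -1.44] t 24.05 F [-0.1  0.2 -0.6] pos [0.5375 0.2857 0.1961] w 0.072
green rackframe n 4190 normal [ 0.244 -0.97  -0.002] lean from vert 0.1
corners [[-182.0, 488.0, 159.0], [-125.0, 502.0, 245.0], [-86.0, 512.0, 217.0], [-144.0, 498.0, 132.0]]
wrist
red 1402 [554.7 221.5] [59.3  8.4] 8.4
yellow 1172 [549.5 255.2] [59.5  7.6] 9.2
blue 1476 [559.8 187.8] [58.7  8.6] 8.7
tab 742 [501.1 281.5  55.2]
held 4489 z [0.1395 0.2197] [535.6 284.7] [59.4  8. ] 9.2
side
red 89 [555.1 220.7] [58.8 10.8] 9.9
yellow 96 [549.2 254.8] [58.4 11.9] 12.6
blue 95 [559.5 187.4] [57.1 11.9] 7.8
tab 50 [500.8 281.3  55. ]
held 533 z [0.1299 0.2198] [536.4 282.9] [60.8 11.8] 8.1
scene
red 65 [558.1 219.5] [56.1 13.4] 12.7
yellow 57 [553.8 253.4] [55.7 12.6] 7.1
blue 64 [563.8 186. ] [60.3 13.3] 7.3
tab 0 
held 345 z [0.1333 0.2198] [541.2 278.7] [59.9 19.6] 14.3
```

View pics/s8.png

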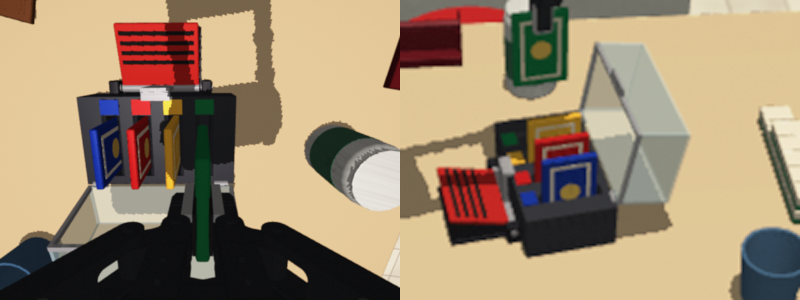

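The crop shows the held plaque at wrist (203,190) above the slot with the green tab (204,105). From the wrist depths, the three plaques extrapolate to a slot centre of (544.4, 288.9), and the held plaque is at (535.6, 284.7). I correct and lower to just above the rim.

```bash

python3 -m pendant '{"xyz":[[0.28,0,-0.93],[0.28,2,-0.93],[0.28,5,-0.93],[0.28,6.3,-0.93],[0.28,6.3,-0.93]],"rot":[[0,0.008,0],[0,0.008,0],[0,0.008,0],[0,0.008,0],[0,0.008,0]]}'
cat > m.py <<'E'
from h import *
plan(ctrl.observe()['ee_pos'])
c=cam('wrist'); P=pts(c); hsv=cv2.cvtColor(c['image'],cv2.COLOR_RGB2HSV); H,S,V=[hsv[...,i].astype(int) for i in range(3)]
roi=(P[...,0]>.45)&(P[...,0]<.64)&(P[...,1]>.12)&(P[...,1]<.36)
for name,mk in dict(red=((H<8)|(H>172))&(S>140)&(V>60),yellow=(H>18)&(H<32)&(S>120)&(V>60),blue=(H>105)&(H<130)&(S>120)&(V>40)).items():
    t=P[roi&mk&(P[...,2]>.099)&(P[...,2]<.109)]
    if len(t)>10: r=cv2.minAreaRect((t[:,:2]*1000).astype(np.float32)); print(name,len(t),np.round(r[0],1),np.round(r[1],1),round(r[2],1))
q=P[(H>45)&(H<85)&(S>110)&(V>40)&(P[...,2]>.06)&(P[...,2]<.23)&roi&(P[...,1]>.265)&(abs(P[...,0]-.545)<.037)]
r=cv2.minAreaRect((q[:,:2]*1000).astype(np.float32)); print('held',len(q),'z',np.percentile(q[:,2],[1,99]).round(4),np.round(r[0],1),np.round(r[1],1),round(r[2],1))
E
python3 m.py
```

```text
clock: 24.75
ee_pos: [0.5445, 0.2893, 0.1311]
eef_rot: [0.465, -0.459, -0.533, 0.538]
wrist_force: [-0.0, -0.5, -0.1]
width: 0.08
xyz [0. 0. 0.] rot [0. 0. 0.] |q| [ 0.29  0.36  1.56  0.    1.23 -1.43] t 24.75 F [-0.  -0.5 -0.1] pos [0.5445 0.2893 0.1311] w 0.08
red 2648 [554.6 221.4] [59.4  8.8] 8.8
yellow 2315 [549.3 255.3] [59.2  7.8] 8.8
blue 2753 [559.7 188.4] [59.1  8.6] 8.7
held 4672 z [0.0719 0.154 ] [541.8 288.3] [59.7  8. ] 8.8
```

```bash

python3 -m pendant '{"xyz":[[0,0.8,-0.2],[0,1.6,-0.2],[0,2.4,-0.2],[0,3.2,-0.2],[0,3.8,-0.2]],"rot":[[0,0,0],[0,0,0],[0,0,0],[0,0,0],[0,0,0]]}'
python3 m.py
```

```text
clock: 25.3
ee_pos: [0.547, 0.2899, 0.0942]
eef_rot: [0.464, -0.459, -0.535, 0.537]
wrist_force: [0.5, -0.8, 0.3]
width: 0.074
xyz [0. 0. 0.] rot [0. 0. 0.] |q| [ 0.29  0.41  1.58  0.    1.16 -1.43] t 25.3 F [ 0.5 -0.8  0.3] pos [0.547  0.2899 0.0942] w 0.074
red 3955 [553.1 221.6] [56.7  8.8] 9.3
yellow 2875 [543.5 254.5] [47.9  7.9] 9.3
blue 4505 [559.7 188.6] [59.4  9.1] 8.9
held 4486 z [0.0649 0.1171] [544.4 289. ] [59.2  8.1] 9.0
```

```bash

python3 -m pendant '{"xyz":[[0,0.5,0],[0,1.0,0],[0,1.2,0],[0,1.35,0],[0,1.35,0]],"rot":[[0,0,0],[0,0,0],[0,0,0],[0,0,0],[0,0,0]]}'
python3 m.py
```

```text
clock: 25.85
ee_pos: [0.5477, 0.2902, 0.0831]
eef_rot: [0.464, -0.46, -0.535, 0.536]
wrist_force: [-2.1, -1.2, 6.7]
width: 0.072
xyz [0. 0. 0.] rot [0. 0. 0.] |q| [ 0.29  0.42  1.58  0.    1.14 -1.43] t 25.85 F [-2.1 -1.2  6.7] pos [0.5477 0.2902 0.0831] w 0.072
red 4394 [551.5 221.3] [53.7  8.9] 8.8
yellow 2847 [540.2 253.9] [41.9  8.1] 9.0
blue 4113 [559.8 188.9] [59.8  8.8] 8.2
held 4401 z [0.0638 0.1103] [544.9 289.1] [59.3  8. ] 8.6
```

```bash

python3 -m pendant '{"xyz":[[0,0.15,0],[0,0.3,0],[0,0.3,0]],"rot":[[0,0,0],[0,0,0],[0,0,0]]}'
python3 -m pendant '{"xyz":[[0,0,0],[0,0,0],[0,0,0],[0,-0.5,0],[0,-1.5,0]],"rot":[[0,0,0],[0,0,0],[0,0,0],[0,0,0],[0,0,0]]}' 0.22
python3 -m pendant '{"xyz":[[0,-3,0],[0,-6,0],[0,-10,0],[0,-12,0],[0,-12,0]],"rot":[[0,0,0],[0,0,0],[0,0,0],[0,0,0],[0,0,0]]}' 0.22
python3 - <<'E'
from h import *
plan(ctrl.observe()['ee_pos'])
for n in('wrist','side'):
    c=cam(n); P=pts(c); hsv=cv2.cvtColor(c['image'],cv2.COLOR_RGB2HSV); H,S,V=[hsv[...,i].astype(int) for i in range(3)]
    roi=(P[...,0]>.51)&(P[...,0]<.6)&(P[...,1]>.12)&(P[...,1]<.36)&(P[...,2]>.06)&(P[...,2]<.14)
    for name,mk in dict(red=((H<8)|(H>172))&(S>140),yellow=(H>18)&(H<32)&(S>120),blue=(H>105)&(H<130)&(S>120),green=(H>45)&(H<85)&(S>110)).items():
        t=P[roi&mk]
        if len(t)<10: print(name,len(t)); continue
        z=np.percentile(t[:,2],[90,98]).round(4); t=t[t[:,2]>z[1]-.006]; r=cv2.minAreaRect((t[:,:2]*1000).astype(np.float32)); print(n,name,len(t),'z',z,np.round(r[0],1),np.round(r[1],1),round(r[2],1))
    if n=='side': a=c['image']
w=load('wrist')['image']
o=np.hstack([cv2.resize(w,(400,300)),cv2.resize(a[110:260,230:430],(400,300),interpolation=cv2.INTER_CUBIC)]); save(o,'s9.png')
E
```

```text
clock: 26.2
ee_pos: [0.548, 0.2905, 0.0831]
eef_rot: [0.463, -0.46, -0.535, 0.536]
wrist_force: [-10.0, -4.0, 21.9]
width: 0.078
clock: 26.7
ee_pos: [0.5466, 0.2897, 0.0931]
eef_rot: [0.464, -0.459, -0.534, 0.537]
wrist_force: [-0.0, -0.2, -0.2]
width: 0.219
clock: 27.2
ee_pos: [0.5507, 0.2905, 0.2193]
eef_rot: [-0.462, 0.461, 0.538, -0.534]
wrist_force: [0.4, 0.0, -0.3]
width: 0.218
xyz [0. 0. 0.] rot [0. 0. 0.] |q| [ 0.29  0.28  1.47  0.    1.38 -1.43] t 27.2 F [ 0.4  0.  -0.3] pos [0.5507 0.2905 0.2193] w 0.218
wrist red 1245 z [0.1046 0.1052] [554.5 221.4] [58.6  8.1] 8.7
wrist yellow 988 z [0.1047 0.1051] [549.4 255.1] [59.1  7.5] 9.1
wrist blue 1293 z [0.1045 0.1053] [560.3 187.8] [59.4  8.9] 9.3
wrist green 1076 z [0.1046 0.1052] [545.5 289.1] [58.3  7.4] 8.6
side red 81 z [0.1046 0.1061] [554.1 220.3] [57.1 10.5] 10.4
side yellow 85 z [0.1038 0.1054] [549.3 255.7] [56.9 10.5] 11.2
side blue 82 z [0.1037 0.1057] [560.4 186.8] [57.7 10.5] 10.6
side green 59 z [0.1032 0.105 ] [547.6 276. ] [57.2 33.1] 9.9
```

View pics/s9.png

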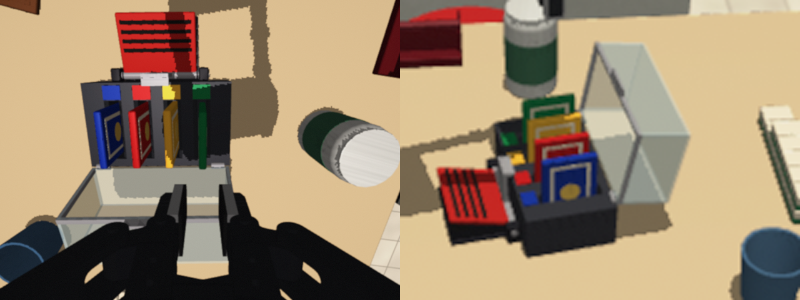

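The last view shows the green plaque in its slot (wrist 203,135). Its top is at 104.6 mm, level with the other three, the lid is up and the gripper is clear. I hand the job in.

```bash
python3 - <<'E'
from h import *
print(ctrl.close_job(), ctrl.observe()['clock'])
E
```

```text
the job is handed in; nothing more can be done
the job is handed in; nothing more can be done
```

The green plaque is standing on its short end, fully home, in the slot with the green tab, and the lid is up. I handed the job in just after 27.2 s of the 64 s, with the gripper open and clear of everything.

- **Pedal:** I pressed it to its stop. The force jumped at 18 mm above the table, and the lid rose by itself.
- **Regrip:** I stood the plaque on the rack and took it again across its thickness. The first attempt at the rack failed because joint 6 reached its limit. I laid the plaque back on the table, dropping it about 6 mm, and regripped it with the tool tilted before trying again.
- **Last checks:** The wrist camera puts the plaque's top at 104.6 mm, level with the other three at 104.5 to 104.7 mm. It sits at (545.5, 289.1) mm, about 1 mm from the expected slot centre. Red, yellow and blue are where they were to within about 1 mm.
- **Side camera disagreement:** It confirmed the plaque's height, but its position reading for green was off by about 13 mm in y. That was probably because the green tab or can colour got into the measurement. I relied on the wrist reading and the picture.
- **Forces:** The wrist reading briefly reached about 72 N on the pedal stop. It also read 44 N during a wrong-way wrist turn that took joints 3 and 5 to their limits. Both are below the 120 N wrist limit, and I read them as finger and motion loads rather than the arm pressing on something.
- **Not checked:** I did not measure the ashtray, cup, can or dice again at the end. The can and cup looked in place in the last picture, and I saw no contact with any of them.

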